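# Fetch the relay from behind the tall parts and load it for test

### The arm

A 7-joint arm with a two-finger parallel gripper is mounted at the origin on the work surface. World frame = base frame: x ahead of the robot, y to its left, z up, the work surface at z = 0. Lengths are in m, angles in rad, forces in N, time in s.
With the tool pointing down it reaches from about 0.4 to 0.925 m from the base axis. Payload 4.1 kg.
Tool frame: the origin (TCP) lies at the centre of the arm's flange, where the gripper is bolted on; the fingertips stand 173 mm ahead of it and the grasp point (between the pads) lies 155 mm ahead of it; z points along the fingers, y is the line along which they close (so a half turn about z gives the same grasp; the last joint's range is limited). The gripper opens to 85 mm and grips with 20 to 120 N. Pads are 22 mm wide; open, the fingers measure 114 mm over their backs; the gripper's body (76 mm by 85 mm) begins 54 mm behind the grasp point. The pads swing forward as they close: fully open they stand 13 mm farther back than shut.
Start: joints at [1.11, 0.398, 0.045, 1.537, -0.019, 1.207, -0.051], TCP at [0.23, -0.608, 0.405] pointing down, gripper open.
Joint ranges: [-2.82, 2.82], [-0.49, 2.23], [-1.37, 1.46], [0, 2.46], [-1.36, 4.5], [0.23, 2], [-2.94, 2.94]. Speed limits (rad/s): [2.57, 2.57, 3.14, 3.14, 3.14, 3.14, 3.14].

### API

Orientations are given as a unit quaternion [x, y, z, w].
In Python, from rig import r, grab_frame, camera_params, order gives the robot as it stands.
- The arm moves only by the tool move_arm, never from a script. Its argument "commands" is a list of rows, each a list of 7 numbers: the shift along the world's x, y, z in m, then the turn, a rotation vector about the world's x, y, z in degrees, then the closure in counts, from 0 (fully open) to 255 (shut). In form: [[tx, ty, tz, ax, ay, az, grip], ...]. A call has 1 to 10 rows; each row shifts and turns the commanded pose from where the row before left it; what a row does not reach is not made up. A row lasts 1/12 s, in which the tool goes at most 41.7 mm and 7.16 degrees, less where a joint would pass 70% of its speed; a pose out of reach is approached as far as the arm can. A call is refused whole if a number of a shift passes 0.0417 or a number of a turn 7.16, either way. A call with a gripper value outside its range is refused whole. The fingers move at their own pace and stop on an object; "newtons" is the grip in N (left out, the last holds). Time passes only in rows, so rows that do not move let the fingers close. It gives the time, the measured TCP pose, the force, the opening and the grip force at its end, in the units of the state.
- r.read_state(): the state, without advancing time (a new reading comes with each control period).
- grab_frame(name): name is "scene" or "side" or "wrist"; returns the picture (384x512x3 uint8, red, green, blue); there is no depth.
- camera_params(name): a dict with "camera_matrix" (3x3 intrinsics, pixels), "k1" (the pictures are not rectified: a ray, as slopes to the right and down, at radius r is drawn at 1 + k1 r^2 times it, then the intrinsics apply), "eye" and "attitude" of the camera in the world. Camera axes: x right, y down, z forward; pixel columns grow to the right and rows downward; lengths in m; the calibration is good to about 2 mm. A picture is of the moment at which its call begins: read the wrist's pose just before it. camera_params takes no time and is no camera call; for the wrist camera it gives the pose at the moment of the call.
- order.finish_job(): hands the job in; it is judged then, once.
The state is a dict: "time": time; "qpos": joint angles; "qd": joint speeds; "joint_torque": joint torques, N m; "eef_pos": TCP position; "ee_rot": TCP orientation; "force": force on the tool from outside, world axes, zero at the start; "wrist_torque": the same for the moment, N m; "opening": opening from 0.0 (shut) to 1.0 (fully open); "grasp_force": force on a finger pad.
Only numpy, scipy, OpenCV 4.12 (cv2) and the standard library are available. Lean on these libraries where they do the work, as an engineer would, in place of code of your own. Each camera call takes 0.05 s, during which the arm holds its last target. There are 200 camera calls.

### The job

The relay to be tested stands at the back of the storage plate, behind three tall parts. First stand all three tall parts upright on the black side mat and leave the relay alone until that is done; then set the relay flat in the white-rimmed pocket of the test fixture, long side along the pocket's long side; and only then put each tall part back, upright and fully down, in its own holder on the storage plate. Do not tip over any of them.

Things in the scene. Friction and masses are not known exactly. Their poses are not given: they have to be found in the camera images.
- round_capacitor: Round black capacitor with two screw terminals on top, 50 mm diameter, body 118 mm high plus 8 mm terminals (10 mm across, within 16 mm of the axis, spread along its y axis), about 0.26 kg. Origin: centre of its underside, z up. Starts upright in its own holder, turned any way about z. Belongs in seat_round.
- can_capacitor: Bare aluminium box-shaped can capacitor, 36 mm along its x, 56 mm along its y, 112 mm high plus two terminals with white collars, 11 mm tall; about 0.30 kg. Origin: centre of its underside, z up. Starts upright in its own holder, its x axis along the holder's within 0.1 rad. Belongs in seat_oblong.
- heat_sink: Bare aluminium finned heat sink, 44 mm along its x, 46 mm along its y, 112 mm high; seven upright flat fins lie across its x axis, the outer two being the flat faces 44 mm apart; about 0.24 kg. Origin: centre of its underside, z up. Starts upright in its own holder, its x axis along the holder's within 0.1 rad. Belongs in seat_square.
- relay: Low black plastic relay block, 44 mm along its x, 30 mm along its y, 36 mm high, about 0.06 kg. Origin: centre of its underside, z up. Starts on the open deck of the storage plate (grey, 250 mm wide, 200 mm deep, top 12 mm above the bench) behind the tall parts; two small coil cores stand near the deck's back corners.
- seat_round: Black round shallow holder for the round capacitor, 62 mm inside diameter. Fixed; floor 3 mm thick, rim 8 mm high in all, wall 3 mm. Origin: centre of its underside; the part rests 3 mm above that. Its x axis points from the storage plate's front (robot side) to its back.
- seat_oblong: Black oblong shallow holder for the can capacitor, inside 50 mm along its x and 70 mm along its y. Fixed; floor 3 mm thick, rim 8 mm high in all, wall 3 mm. Origin: centre of its underside; the part rests 3 mm above that. Its x axis points from the storage plate's front (robot side) to its back.
- seat_square: Black nearly square shallow holder for the heat sink, inside 56 mm along its x and 58 mm along its y. Fixed; floor 3 mm thick, rim 8 mm high in all, wall 3 mm. Origin: centre of its underside; the part rests 3 mm above that. Its x axis points from the storage plate's front (robot side) to its back. The three holders stand in a row along their y axes, 78 mm apart, in any order.
- mat: Black rubber side mat on the bench, left or right of the storage plate, fixed: 280 mm along its x, 160 mm along its y, 4 mm thick, with a small steel stud at one corner. Its origin is the centre of its underside; its top is 4 mm above that. Nothing lies on it at the start.
- fixture: Test fixture on the other side of the plate from the mat, fixed: green, 170 (x) by 130 (y) mm, 18 mm thick. White-rimmed pocket in its middle, inside 58 (x) by 44 (y) mm, rim 5 mm above the top, wall 3 mm. Orange terminal block, 20 mm tall, along its +x edge, from 57 mm off centre. Origin: centre of the underside, below the pocket's middle; the relay rests 18 mm above it.
Things that resemble listed ones, but are neither listed nor needed, are in the scene too. What is shaped like the heat_sink but green or yellow is not meant.

How it is judged:
By the outcome, as a careful person would: the job done as asked, in the order asked, and still so for the second after the job is handed in, with the robot touching nothing.
It also fails if it takes over 144 s, if anything falls off the work surface, if the arm or the gripper's body presses on something with over 40 N, if the wrist force passes 120 N, or if a joint passes its speed limit or range.

## Working session

There is one attempt and no reset: what is moved stays moved. The work goes in short steps, Python scripts to look and compute and a tool call to move; the robot and the scene stay as the last step left them, time stands still between calls to the robot, and variables do not carry over. Pictures are saved under pics/ and viewed, at most 17 in all, crops included, and the job is handed in when it is done.

Besides the shell and the picture viewer there is one more tool, called after "Emit:" as name(argument=value, ...), one argument or row to a line, values as JSON. move_arm: Moves the arm, as the interface text tells. Its arguments: {"type":"object","properties":{"commands":{"type":"array","items":{"type":"array","items":{"type":"number"}}},"newtons":{"type":"number"}},"required":["commands"]}

```bash
ls; mkdir -p pics
cat > h.py <<'E'
import numpy as np, cv2, json
from rig import r, grab_frame, camera_params, order
def snap(name, fn):
    p=camera_params(name); im=grab_frame(name)
    cv2.imwrite('pics/'+fn+'.png', im[:,:,::-1])
    json.dump({k:np.asarray(v).tolist() for k,v in p.items()}, open('pics/'+fn+'.json','w'))
    return im
def P(fn):
    p=json.load(open('pics/'+fn+'.json')); return p
def Rm(p):
    a=np.array(p['attitude'],float)
    if a.shape==(3,3): return a
    from scipy.spatial.transform import Rotation as R
    return R.from_quat(a).as_matrix()
def px2w(fn,u,v,z):
    p=P(fn);K=np.array(p['camera_matrix']);
    d=np.array([(u-K[0,2])/K[0,0],(v-K[1,2])/K[1,1]]);s=d.copy()
    for _ in range(30): s=d/(1+p['k1']*(s@s))
    w=Rm(p)@np.array([s[0],s[1],1]);e=np.array(p['eye'])
    return (e+w*(z-e[2])/w[2]).round(4)
def w2px(fn,X):
    p=P(fn);K=np.array(p['camera_matrix']);c=Rm(p).T@(np.array(X)-np.array(p['eye']))
    s=c[:2]/c[2];s=s*(1+p['k1']*(s@s));return (K[:2,:2]@s+K[:2,2]).round(1)
def big(fn,out,x0,y0,x1,y1,f):
    im=cv2.imread('pics/'+fn+'.png')[y0:y1,x0:x1]
    cv2.imwrite('pics/'+out+'.png',cv2.resize(im,None,fx=f,fy=f,interpolation=cv2.INTER_CUBIC))
E
python3 - <<'E'
from h import *
for n in('scene','side','wrist'):
    im=snap(n,n+'0'); print(n,P(n+'0'))
a=[cv2.imread(f'pics/{n}0.png') for n in('scene','side')]
cv2.imwrite('pics/scene0b.png',cv2.resize(a[0],(800,600)));cv2.imwrite('pics/side0b.png',cv2.resize(a[1],(800,600)))
s=r.read_state();print(s)
E
```

```text
pics
scene {'camera_matrix': [[435.06540704731196, 0.0, 256.7401081079082], [0.0, 435.06540704731196, 192.82783003429], [0.0, 0.0, 1.0]], 'k1': -0.08152007136535348, 'eye': [1.135015380272014, -0.06348025076986889, 0.7256815422307287], 'attitude': [0.6835928626195061, 0.6233770749914229, -0.25607310586927884, -0.28022916515107416]}
side {'camera_matrix': [[407.29763234752585, 0.0, 260.2772117740981], [0.0, 407.29763234752585, 199.99639442365765], [0.0, 0.0, 1.0]], 'k1': -0.006293634252497912, 'eye': [0.762524521568923, 0.6862965553566446, 0.6413200397803086], 'attitude': [0.17612934864609567, 0.8810466499553555, -0.42948883544128197, -0.09096479197600833]}
wrist {'camera_matrix': [[291.6155556036105, 0.0, 252.69476979498324], [0.0, 291.6155556036105, 191.78806545002436], [0.0, 0.0, 1.0]], 'k1': -0.019497474206291898, 'eye': [0.3044697283492455, -0.57949569360902, 0.37432408455878446], 'attitude': [0.8126854656165272, -0.5611193799380828, -0.090392466430065, 0.12851683720913515]}
{'time': 0.15, 'qpos': array([ 1.10999001,  0.39904311,  0.0450776 ,  1.53756035, -0.01870763,
        1.20688632, -0.0507375 ]), 'qd': array([ 1.24207190e-03, -2.81622065e-03,  1.90953055e-04, -4.11851378e-03,
       -6.81440856e-04,  8.56910410e-05,  8.32120520e-04]), 'joint_torque': array([ 2.49050267e-03, -4.75557876e+01,  1.36695944e+00, -2.54514527e+01,
        1.17675512e-02,  6.47174515e-03,  8.21394963e-06]), 'eef_pos': array([ 0.23002983, -0.60771227,  0.40390255]), 'ee_rot': array([ 9.83677991e-01,  1.79936284e-01, -1.87169989e-04, -7.13461756e-04]), 'force': array([-0.03857776,  0.26239725, -0.21876505]), 'wrist_torque': array([ 0.05593412,  0.01147708, -0.02310504]), 'grasp_force': 0.0, 'opening': 0.9959333054220262}
```

View pics/scene0b.png

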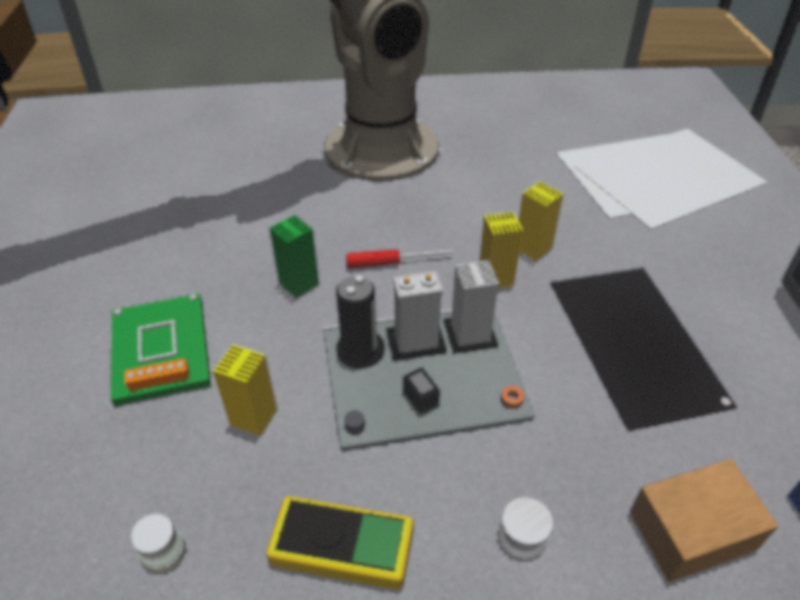

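View pics/side0b.png

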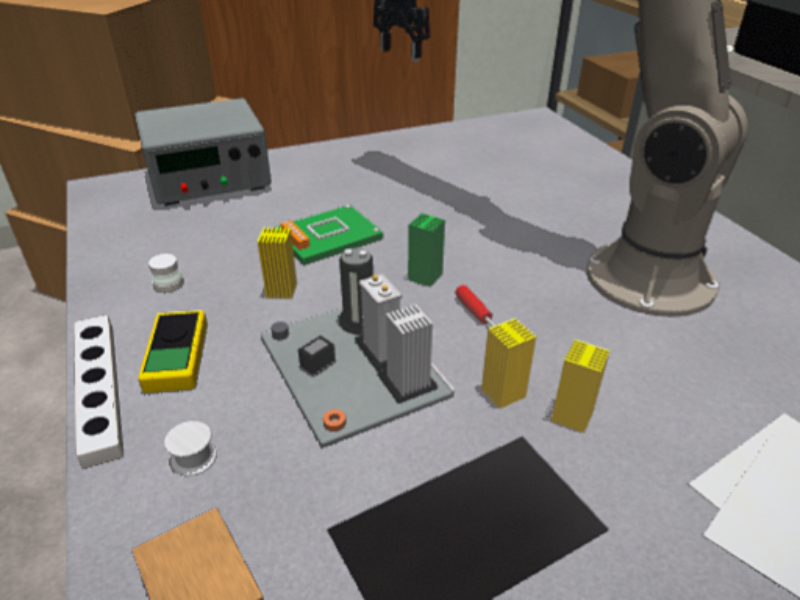

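The scene view shows a plate in the middle with the round capacitor (357,280 in the view), can capacitor (417,280) and bare heat sink (475,270), and the relay at (421,385). The black mat is on the right (+y) and the green fixture on the left (-y). The three yellow and one green heat-sink shapes are decoys and obstacles.

Run:
```python
from h import *
f=512/800
def q(fn,n,pts,z):
    print(n,[px2w(fn,u*f,v*f,z)[:2].tolist() for u,v in pts])
q('scene0','plate',[(325,325),(500,308),(532,418),(343,445)],.012)
q('scene0','mat',[(552,284),(643,268),(735,405),(630,426)],.004)
q('scene0','fix',[(112,304),(200,296),(208,382),(114,398)],.018)
q('scene0','pocket',[(138,324),(175,320),(178,353),(138,360)],.023)
q('scene0','round top',[(357,286)],.133)
q('scene0','can top',[(394,278),(435,275),(441,290),(396,294)],.127)
q('scene0','hs top',[(455,265),(488,262),(496,280),(461,284)],.127)
q('scene0','relay top',[(405,375),(425,369),(438,385),(418,393)],.048)
q('scene0','green',[(293,228)],.112);q('scene0','yel',[(242,362),(502,223),(543,193)],.112)
q('side0','mat',[(328,530),(523,437),(607,529)],.004)
q('side0','plate',[(262,337),(323,444),(453,391)],.012)
q('side0','hs top',[(386,314),(415,306),(431,326),(404,337)],.127)
q('side0','can top',[(361,286),(387,275),(402,290),(374,305)],.127)
q('side0','round top',[(357,257)],.133)
q('side0','relay top',[(298,350),(318,336),(335,343),(316,358)],.048)
q('side0','yel',[(277,236),(512,334),(586,355)],.112)
q('side0','pocket',[(308,228),(332,218),(348,230),(322,239)],.023)
```

```text
plate [[0.471, -0.1121], [0.4608, 0.1433], [0.6559, 0.1466], [0.6733, -0.093]]
mat [[0.4101, 0.2354], [0.3874, 0.3896], [0.6583, 0.423], [0.6754, 0.2715]]
fix [[0.4057, -0.4266], [0.401, -0.2964], [0.565, -0.2673], [0.5812, -0.3885]]
pocket [[0.4551, -0.3777], [0.452, -0.3252], [0.515, -0.3124], [0.5229, -0.3658]]
round top [[0.5207, -0.0629]]
can top [[0.5041, -0.015], [0.5034, 0.038], [0.5314, 0.042], [0.5333, -0.015]]
hs top [[0.4868, 0.0664], [0.485, 0.1105], [0.5198, 0.1145], [0.523, 0.0687]]
relay top [[0.6001, -0.0098], [0.5928, 0.0165], [0.6197, 0.0297], [0.6298, 0.0035]]
green [[0.3717, -0.1484]]
yel [[0.6142, -0.2032], [0.3881, 0.1502], [0.3223, 0.2266]]
mat [[0.6775, 0.2701], [0.4015, 0.2358], [0.384, 0.3906]]
plate [[0.672, -0.0833], [0.6475, 0.1544], [0.4528, 0.1321]]
hs top [[0.5281, 0.0724], [0.486, 0.0709], [0.4838, 0.1174], [0.5243, 0.1245]]
can top [[0.5372, 0.0006], [0.494, -0.0108], [0.4881, 0.0308], [0.5358, 0.0483]]
round top [[0.5208, -0.0623]]
relay top [[0.6367, 0.0079], [0.6019, -0.0109], [0.5839, 0.0132], [0.6181, 0.0337]]
yel [[0.6086, -0.1991], [0.385, 0.1557], [0.3199, 0.2267]]
pocket [[0.5212, -0.3547], [0.4674, -0.3742], [0.4532, -0.3192], [0.5082, -0.3063]]
```

Both cameras agree to within about 1 cm. The plate is yawed about +5°, the mat about +7° and the fixture about +10°. I'll move above the plate for a closer wrist look.

Emit:
move_arm(
  commands=[
    [0.014,0.0289,0.001,0,0,3.715,0],
    [0.014,0.0289,0.001,0,0,3.715,0],
    [0.014,0.0289,0.001,0,0,3.715,0],
    [0.014,0.0289,0.001,0,0,3.715,0],
    [0.014,0.0289,0.001,0,0,3.715,0],
    [0.014,0.0289,0.001,0,0,3.715,0],
    [0.014,0.0289,0.001,0,0,3.715,0],
    [0.014,0.0289,0.001,0,0,3.715,0],
    [0.014,0.0289,0.001,0,0,3.715,0],
    [0.014,0.0289,0.001,0,0,3.715,0],
  ],
)

```text
time: 0.98
eef_pos: [0.3704, -0.3173, 0.4147]
ee_rot: [0.874, 0.485, -0.0, -0.0]
force: [0.3, -0.2, 0.2]
opening: 1.002
grasp_force: 0.0
```

Emit:
move_arm(
  commands=[
    [0.014,0.0289,0.001,0,0,3.715,0],
    [0.014,0.0289,0.001,0,0,3.715,0],
    [0.014,0.0289,0.001,0,0,3.715,0],
    [0.014,0.0289,0.001,0,0,3.715,0],
    [0.014,0.0289,0.001,0,0,3.715,0],
    [0.014,0.0289,0.001,0,0,3.715,0],
    [0.014,0.0289,0.001,0,0,3.715,0],
    [0.014,0.0289,0.001,0,0,3.715,0],
    [0.014,0.0289,0.001,0,0,3.715,0],
    [0.014,0.0289,0.001,0,0,3.715,0],
  ],
)

```text
time: 1.82
eef_pos: [0.5103, -0.0285, 0.4247]
ee_rot: [0.674, 0.738, -0.0, 0.0]
force: [-0.0, -0.6, -0.7]
opening: 0.996
grasp_force: 0.0
```

Run:
```python
from h import *
snap('wrist','w1');s=r.read_state();print(s['eef_pos'],s['ee_rot'],s['qpos'],s['time']);print(P('w1'))
big('w1','w1b',0,0,512,384,1.5625)
```

```text
[ 0.51242193 -0.02144955  0.4253614 ] [ 6.70014837e-01  7.42339024e-01  3.54557408e-03 -5.66288137e-04] [ 0.45017453  0.16219165 -0.54786555  1.82065304  0.08502761  1.1789765
 -0.0216816 ] 1.8667
{'camera_matrix': [[291.6155556036105, 0.0, 252.69476979498324], [0.0, 291.6155556036105, 191.78806545002436], [0.0, 0.0, 1.0]], 'k1': -0.019497474206291898, 'eye': [0.5036494545104244, 0.050376292538076926, 0.39524730386887], 'attitude': [0.9867172282334027, 0.04496347787131965, 0.006073272646859283, 0.15598241094579648]}
```

View pics/w1b.png

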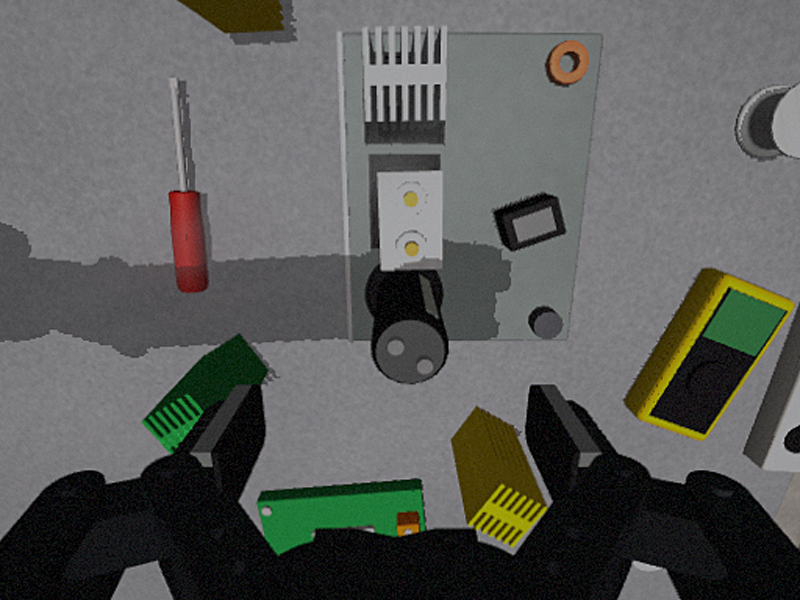

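The wrist view shows the bare heat sink (405,75), the can (410,220), the round capacitor top (409,350) and the relay (530,222). All three holders are clear around their parts.

Run:
```python
from h import *
f=512/800
def q(fn,n,pts,z):
    print(n,[px2w(fn,u*f,v*f,z)[:2].tolist() for u,v in pts])
q('w1','hs',[(363,27),(447,27),(446,122),(363,122),(405,74)],.127)
q('w1','can',[(378,172),(442,171),(442,270),(379,270)],.127)
q('w1','round',[(409,350),(372,350),(447,350)],.133)
q('w1','relay',[(495,210),(548,195),(565,234),(512,249)],.048)
q('w1','plate',[(342,33),(602,34),(569,339),(349,339)],.012)
s=r.read_state();print(s['eef_pos'],s['ee_rot'],s['time'])
```

```text
hs [[0.4809, 0.1111], [0.5245, 0.1151], [0.5297, 0.0688], [0.4842, 0.0646], [0.5049, 0.0907]]
can [[0.4945, 0.0388], [0.5307, 0.0427], [0.5377, -0.0148], [0.4997, -0.0183]]
round [[0.5227, -0.0666], [0.4996, -0.0687], [0.5464, -0.0644]]
relay [[0.5819, 0.0159], [0.6197, 0.0306], [0.6383, 0.0029], [0.5997, -0.0125]]
plate [[0.4558, 0.1317], [0.6499, 0.1493], [0.6757, -0.0965], [0.476, -0.1147]]
[ 0.51242193 -0.02144955  0.4253614 ] [ 6.70014837e-01  7.42339024e-01  3.54557408e-03 -5.66288137e-04] 1.8667
```

Emit:
move_arm(
  commands=[
    [-0.001,0.02,-0.01,0,0,0,0],
    [-0.001,0.02,-0.01,0,0,0,0],
    [-0.001,0.02,-0.01,0,0,0,0],
    [-0.001,0.02,-0.01,0,0,0,0],
    [-0.001,0.02,-0.01,0,0,0,0],
    [0,0.02,-0.01,0,0,0,0],
    [0,0,0,0,0,0,0],
    [0,0,0,0,0,0,0],
    [0,0,0,0,0,0,0],
    [0,0,0,0,0,0,0],
  ],
  newtons=40,
)

```text
time: 2.7
eef_pos: [0.5054, 0.0888, 0.3651]
ee_rot: [0.676, 0.737, -0.0, 0.0]
force: [-0.6, -0.5, 0.3]
opening: 1.0
grasp_force: 0.0
```

```bash
cat > st.py <<'E'
from h import *
from scipy.spatial.transform import Rotation as R
s=r.read_state();m=R.from_quat(s['ee_rot']).as_matrix()
print('t',round(s['time'],2),'pos',s['eef_pos'].round(4),'psi',np.degrees(np.arctan2(m[1,0],m[0,0])).round(2),'z',m[:,2].round(4),'F',s['force'].round(1),'op',round(s['opening'],3),'g',round(s['grasp_force'],1),'q1,q7',s['qpos'][[0,6]].round(2))
E
python3 st.py
```

```text
t 2.7 pos [0.5054 0.0888 0.3651] psi 94.91 z [ 7.e-04 -6.e-04 -1.e+00] F [-0.6 -0.5  0.3] op 1.0 g 0.0 q1,q7 [ 0.28 -0.31]
```

Emit:
move_arm(
  commands=[
    [0,0.0002,-0.02,0,0,0,0],
    [0,0.0002,-0.02,0,0,0,0],
    [0,0.0002,-0.02,0,0,0,0],
    [0,0.0002,-0.02,0,0,0,0],
    [0,0.0002,-0.02,0,0,0,0],
    [0,0,-0.01,0,0,0,0],
    [0,0,0,0,0,0,0],
    [0,0,0,0,0,0,255],
    [0,0,0,0,0,0,255],
    [0,0,0,0,0,0,255],
  ],
  newtons=40,
)

```text
time: 3.53
eef_pos: [0.5058, 0.0911, 0.2561]
ee_rot: [0.676, 0.737, 0.001, 0.001]
force: [0.7, 0.2, -0.1]
opening: 0.603
grasp_force: 0.0
```

Emit:
move_arm(
  commands=[
    [0,0,0,0,0,0,255],
    [0,0,0,0,0,0,255],
    [0,0,0,0,0,0,255],
    [0,0,0,0,0,0,255],
    [0,0,0,0,0,0,255],
  ],
)

```text
time: 3.95
eef_pos: [0.5055, 0.0912, 0.2561]
ee_rot: [0.675, 0.737, 0.0, 0.001]
force: [-1.7, -0.4, 6.8]
opening: 0.509
grasp_force: 41.5
```

```bash
python3 st.py
```

```text
t 3.95 pos [0.5055 0.0912 0.2561] psi 95.03 z [ 1.8e-03 -3.0e-04 -1.0e+00] F [-1.7 -0.4  6.8] op 0.509 g 41.5 q1,q7 [ 0.22 -0.42]
```

Emit:
move_arm(
  commands=[
    [0,0,0.01,0,0,0,255],
    [0,0,0.02,0,0,0,255],
    [0,0,0.02,0,0,0,255],
    [0,0.01,0.01,0,0,0,255],
    [-0.004,0.018,0,0,0,0,255],
    [-0.006,0.024,0,0,0,0,255],
    [-0.006,0.024,0,0,0,0,255],
    [-0.006,0.024,0,0,0,0,255],
    [-0.006,0.024,0,0,0,0,255],
    [-0.006,0.024,0,0,0,0,255],
  ],
)

```text
time: 4.78
eef_pos: [0.4702, 0.2408, 0.3147]
ee_rot: [0.675, 0.738, 0.0, -0.0]
force: [-0.3, -0.1, -2.6]
opening: 0.51
grasp_force: 41.4
```

Emit:
move_arm(
  commands=[
    [-0.006,0.024,0,0,0,0,255],
    [-0.006,0.024,0,0,0,0,255],
    [-0.006,0.024,0,0,0,0,255],
    [-0.006,0.024,0,0,0,0,255],
    [-0.005,0.016,0,0,0,0,255],
    [-0.001,0.008,0,0,0,0,255],
    [0,0,0,0,0,0,255],
    [0,0,0,0,0,0,255],
    [0,0,-0.02,0,0,0,255],
    [0,0,-0.02,0,0,0,255],
  ],
)

```text
time: 5.62
eef_pos: [0.4426, 0.3577, 0.2753]
ee_rot: [0.677, 0.736, 0.001, 0.001]
force: [-1.4, 0.1, -2.9]
opening: 0.51
grasp_force: 41.5
```

Emit:
move_arm(
  commands=[
    [0,0,-0.01,0,0,0,255],
    [0,0,-0.008,0,0,0,255],
    [0,0,-0.004,0,0,0,255],
    [0,0,-0.004,0,0,0,255],
    [0,0,0,0,0,0,255],
    [0,0,0,0,0,0,255],
  ],
)

```text
time: 6.12
eef_pos: [0.4414, 0.3592, 0.2493]
ee_rot: [0.675, 0.737, 0.0, 0.0]
force: [-0.4, 0.3, -2.0]
opening: 0.512
grasp_force: 41.3
```

```bash
python3 st.py
python3 - <<'E'
from h import *
snap('side','s1'); big('s1','s1b',100,150,512,384,1.9)
E
```

```text
t 6.12 pos [0.4414 0.3592 0.2493] psi 95.03 z [ 8.e-04  5.e-04 -1.e+00] F [-0.4  0.3 -2. ] op 0.512 g 41.3 q1,q7 [-0.25 -0.99]
```

View pics/s1b.png

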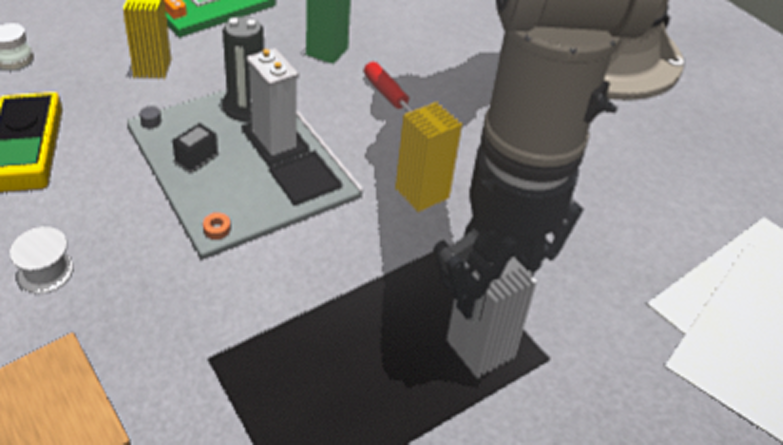

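The heat sink is held upright over the near half of the mat, about 4 mm up. I'll set it down gently.

Emit:
move_arm(
  commands=[
    [0,0,-0.002,0,0,0,255],
    [0,0,-0.0015,0,0,0,255],
    [0,0,0,0,0,0,255],
    [0,0,0,0,0,0,255],
  ],
)

```text
time: 6.5
eef_pos: [0.4411, 0.3591, 0.2453]
ee_rot: [0.675, 0.737, 0.0, 0.0]
force: [0.2, -0.1, -2.2]
opening: 0.51
grasp_force: 41.4
```

Emit:
move_arm(
  commands=[
    [0,0,-0.001,0,0,0,255],
    [0,0,0,0,0,0,255],
    [0,0,0,0,0,0,255],
  ],
)

```text
time: 6.75
eef_pos: [0.4411, 0.3593, 0.2451]
ee_rot: [0.675, 0.737, 0.0, 0.0]
force: [-2.5, -2.1, 5.5]
opening: 0.518
grasp_force: 41.8
```

Emit:
move_arm(
  commands=[
    [0,0,0,0,0,0,100],
    [0,0,0,0,0,0,50],
    [0,0,0,0,0,0,0],
    [0,0,0,0,0,0,0],
    [0,0,0,0,0,0,0],
    [0,0,0.02,0,0,0,0],
    [0,0,0.03,0,0,0,0],
    [0,0,0.03,0,0,0,0],
    [0,0,0.03,0,0,0,0],
    [0,0,0.01,0,0,0,0],
  ],
)

```text
time: 7.58
eef_pos: [0.4417, 0.3604, 0.3688]
ee_rot: [0.675, 0.737, 0.004, 0.001]
force: [-0.2, 0.6, 0.7]
opening: 0.998
grasp_force: 0.0
```

Emit:
move_arm(
  commands=[
    [0.0075,-0.035,0,0,0,0,0],
    [0.0075,-0.035,0,0,0,0,0],
    [0.0075,-0.035,0,0,0,0,0],
    [0.0075,-0.035,0,0,0,0,0],
    [0.0075,-0.035,0,0,0,0,0],
    [0.0075,-0.035,0,0,0,0,0],
    [0.0075,-0.035,0,0,0,0,0],
    [0.0075,-0.035,0,0,0,0,0],
    [0.0075,-0.035,0,0,0,0,0],
    [0.007,-0.032,0,0,0,0,0],
  ],
)

```text
time: 8.42
eef_pos: [0.5155, 0.0096, 0.3637]
ee_rot: [0.676, 0.737, -0.0, 0.0]
force: [0.4, 0.5, 0.1]
opening: 1.002
grasp_force: 0.0
```

Emit:
move_arm(
  commands=[
    [0,0,0,0,0,0.8,0],
    [0,0,0,0,0,0,0],
    [0,0,0,0,0,0,0],
    [0,0,0,0,0,0,0],
  ],
)

```text
time: 8.75
eef_pos: [0.5153, 0.0137, 0.3641]
ee_rot: [0.669, 0.743, 0.0, -0.0]
force: [0.4, 0.5, 0.1]
opening: 0.999
grasp_force: 0.0
```

```bash
python3 st.py
python3 - <<'E'
from h import *
snap('wrist','w2');snap('side','s2')
a=cv2.imread('pics/w2.png');b=cv2.imread('pics/s2.png')[150:,100:]
a=cv2.resize(a,(480,360));b=cv2.resize(b,(320,182))
c=np.zeros((360,800,3),np.uint8);c[:,:480]=a;c[:182,480:]=b
cv2.imwrite('pics/m2.png',c)
E
```

```text
t 8.75 pos [0.5153 0.0137 0.3641] psi 95.97 z [-3.e-04  7.e-04 -1.e+00] F [0.4 0.5 0.1] op 0.999 g 0.0 q1,q7 [ 0.37 -0.13]
```

View pics/m2.png

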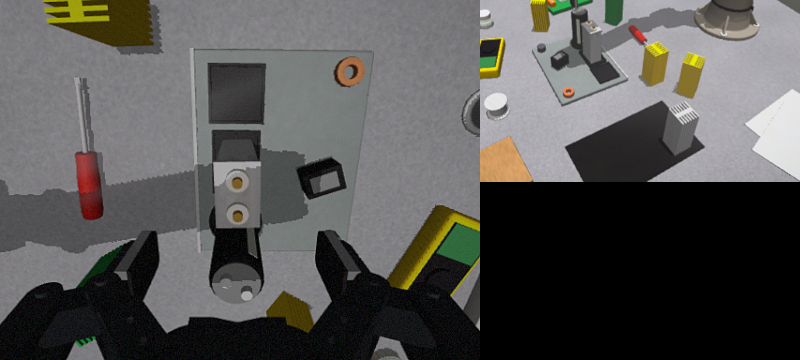

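The heat sink stands upright on the mat. The empty square holder is visible with its rim at (209–265, 63–123). Next I'll grasp the can and measure that holder.

Emit:
move_arm(
  commands=[
    [0,0,-0.02,0,0,0,0],
    [0,0,-0.02,0,0,0,0],
    [0,0,-0.02,0,0,0,0],
    [0,0,-0.02,0,0,0,0],
    [0,0,-0.02,0,0,0,0],
    [0,0,-0.009,0,0,0,0],
    [0,0,0,0,0,0,0],
    [0,0,0,0,0,0,255],
    [0,0,0,0,0,0,255],
    [0,0,0,0,0,0,255],
  ],
  newtons=45,
)

```text
time: 9.68
eef_pos: [0.5163, 0.0124, 0.2566]
ee_rot: [0.67, 0.742, 0.001, 0.001]
force: [1.2, 0.4, 0.9]
opening: 0.602
grasp_force: 0.0
```

Emit:
move_arm(
  commands=[
    [0,0,0,0,0,0,255],
    [0,0,0,0,0,0,255],
    [0,0,0,0,0,0,255],
    [0,0,0,0,0,0,255],
    [0,0,0,0,0,0,255],
  ],
)

```text
time: 10.1
eef_pos: [0.516, 0.0122, 0.2564]
ee_rot: [0.67, 0.742, 0.0, 0.001]
force: [-0.8, 1.0, 6.3]
opening: 0.415
grasp_force: 45.1
```

```bash
python3 st.py
python3 - <<'E'
from h import *
f=512/480
print([px2w('w2',u*f,v*f,.020)[:2].tolist() for u,v in [(209,64),(265,63),(265,123),(210,123)]])
E
```

```text
t 10.1 pos [0.516  0.0122 0.2564] psi 95.83 z [ 1.6e-03 -3.0e-04 -1.0e+00] F [-0.8  1.   6.3] op 0.415 g 45.1 q1,q7 [ 0.33 -0.22]
[[0.4743, 0.1175], [0.5336, 0.1246], [0.5421, 0.062], [0.48, 0.0555]]
```

Emit:
move_arm(
  commands=[
    [0,0,0.01,0,0,0,255],
    [0,0,0.02,0,0,0,255],
    [0,0,0.02,0,0,0,255],
    [0,0.01,0.01,0,0,0,255],
    [0.001,0.018,0,0,0,0,255],
    [0.0015,0.024,0,0,0,0,255],
    [0.0015,0.024,0,0,0,0,255],
    [0.0015,0.024,0,0,0,0,255],
    [0.0015,0.024,0,0,0,0,255],
    [0.0015,0.024,0,0,0,0,255],
  ],
)

```text
time: 10.93
eef_pos: [0.5235, 0.1619, 0.3151]
ee_rot: [0.67, 0.742, -0.0, -0.0]
force: [0.1, -0.8, -2.4]
opening: 0.417
grasp_force: 45.4
```

Emit:
move_arm(
  commands=[
    [0.002,0.024,0,0,0,0,255],
    [0.002,0.024,0,0,0,0,255],
    [0.002,0.024,0,0,0,0,255],
    [0.002,0.024,0,0,0,0,255],
    [0.002,0.024,0,0,0,0,255],
    [0.0005,0.015,0,0,0,0,255],
    [0,0,0,0,0,0,255],
    [0,0,0,0,0,0,255],
    [0,0,-0.02,0,0,0,255],
    [0,0,-0.02,0,0,0,255],
  ],
)

```text
time: 11.77
eef_pos: [0.5352, 0.2942, 0.2758]
ee_rot: [0.671, 0.742, 0.001, 0.001]
force: [1.2, 0.2, -3.1]
opening: 0.414
grasp_force: 45.5
```

Emit:
move_arm(
  commands=[
    [0,0,-0.01,0,0,0,255],
    [0,0,-0.01,0,0,0,255],
    [0,0,-0.006,0,0,0,255],
    [0,0,-0.003,0,0,0,255],
    [0,0,0,0,0,0,255],
    [0,0,0,0,0,0,255],
  ],
)

```text
time: 12.27
eef_pos: [0.5349, 0.2953, 0.2469]
ee_rot: [0.67, 0.742, 0.001, 0.0]
force: [0.1, -0.6, -1.7]
opening: 0.418
grasp_force: 45.3
```

Emit:
move_arm(
  commands=[
    [0,0,-0.001,0,0,0,255],
    [0,0,0,0,0,0,255],
    [0,0,0,0,0,0,255],
  ],
)

```text
time: 12.52
eef_pos: [0.5347, 0.2951, 0.2456]
ee_rot: [0.67, 0.742, 0.0, 0.0]
force: [-0.3, -0.2, -2.8]
opening: 0.412
grasp_force: 45.3
```

Emit:
move_arm(
  commands=[
    [0,0,-0.001,0,0,0,255],
    [0,0,0,0,0,0,255],
    [0,0,0,0,0,0,255],
  ],
)

```text
time: 12.77
eef_pos: [0.5347, 0.2953, 0.2455]
ee_rot: [0.67, 0.742, 0.0, 0.0]
force: [-2.5, -1.3, 5.9]
opening: 0.418
grasp_force: 46.1
```

Emit:
move_arm(
  commands=[
    [0,0,0,0,0,0,100],
    [0,0,0,0,0,0,50],
    [0,0,0,0,0,0,0],
    [0,0,0,0,0,0,0],
    [0,0,0,0,0,0,0],
    [0,0,0.02,0,0,0,0],
    [0,0,0.03,0,0,0,0],
    [0,0,0.03,0,0,0,0],
    [0,0,0.03,0,0,0,0],
    [0,0,0.01,0,0,0,0],
  ],
)

```text
time: 13.6
eef_pos: [0.5355, 0.2962, 0.3691]
ee_rot: [0.67, 0.742, 0.004, 0.001]
force: [1.0, 0.3, 0.8]
opening: 1.002
grasp_force: 0.0
```

Emit:
move_arm(
  commands=[
    [-0.0013,-0.036,0,0,0,0,0],
    [-0.0013,-0.036,0,0,0,0,0],
    [-0.0013,-0.036,0,0,0,0,0],
    [-0.0013,-0.036,0,0,0,0,0],
    [-0.0013,-0.036,0,0,0,0,0],
    [-0.0013,-0.036,0,0,0,0,0],
    [-0.0013,-0.036,0,0,0,0,0],
    [-0.0013,-0.036,0,0,0,0,0],
    [-0.0013,-0.036,0,0,0,0,0],
    [-0.0013,-0.036,0,0,0,0,0],
  ],
)

```text
time: 14.43
eef_pos: [0.521, -0.0667, 0.3639]
ee_rot: [0.67, 0.742, -0.0, 0.0]
force: [1.8, -0.0, 0.1]
opening: 0.998
grasp_force: 0.0
```

Emit:
move_arm(
  commands=[
    [0,0,0,0,0,0,0],
    [0,0,0,0,0,0,0],
    [0,0,0,0,0,0,0],
    [0,0,0,0,0,0,0],
  ],
)

```text
time: 14.77
eef_pos: [0.5217, -0.0633, 0.3641]
ee_rot: [0.669, 0.743, 0.0, -0.0]
force: [-0.5, 0.2, -0.2]
opening: 0.997
grasp_force: 0.0
```

```bash
python3 st.py
python3 - <<'E'
from h import *
snap('wrist','w3');snap('side','s3');
a=cv2.imread('pics/w3.png');b=cv2.imread('pics/s3.png')[150:,100:]
a=cv2.resize(a,(480,360));b=cv2.resize(b,(320,182))
c=np.zeros((360,800,3),np.uint8);c[:,:480]=a;c[:182,480:]=b
cv2.imwrite('pics/m3.png',c)
E
```

```text
t 14.77 pos [ 0.5217 -0.0633  0.3641] psi 95.98 z [-0.e+00  8.e-04 -1.e+00] F [-0.5  0.2 -0.2] op 0.997 g 0.0 q1,q7 [0.47 0.02]
```

View pics/m3.png

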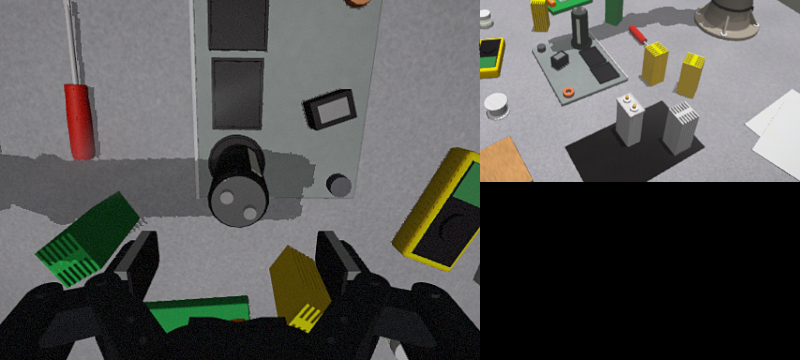

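Two parts stand on the mat. The round capacitor's top is at (239,197) and the empty oblong holder spans (212–263, 59–129).

Run:
```python
from h import *
f=512/480
print([px2w('w3',u*f,v*f,.020)[:2].tolist() for u,v in [(213,59),(263,59),(263,129),(212,129)]])
print([px2w('w3',u*f,v*f,.133)[:2].tolist() for u,v in [(239,197),(209,197),(269,197)]])
print('relay',[px2w('w3',u*f,v*f,.048)[:2].tolist() for u,v in [(303,101),(348,89),(356,119),(312,131)]])
```

```text
[[0.4846, 0.0458], [0.5374, 0.0513], [0.5472, -0.0219], [0.4892, -0.028]]
[[0.5234, -0.0634], [0.4998, -0.0659], [0.5471, -0.0609]]
relay [[0.5807, 0.0135], [0.6235, 0.0298], [0.6383, 0.0018], [0.5954, -0.0152]]
```

Emit:
move_arm(
  commands=[
    [0.0002,0,-0.02,0,0,0,0],
    [0.0002,0,-0.02,0,0,0,0],
    [0,0,-0.02,0,0,0,0],
    [0,0,-0.02,0,0,0,0],
    [0,0,-0.02,0,0,0,0],
    [0,0,-0.009,0,0,0,0],
    [0,0,0,0,0,0,0],
    [0,0,0,0,0,0,255],
    [0,0,0,0,0,0,255],
    [0,0,0,0,0,0,255],
  ],
  newtons=45,
)

```text
time: 15.7
eef_pos: [0.5227, -0.0648, 0.2566]
ee_rot: [0.67, 0.742, 0.001, 0.001]
force: [0.3, -1.0, 0.6]
opening: 0.606
grasp_force: 0.0
```

Emit:
move_arm(
  commands=[
    [0,0,0,0,0,0,255],
    [0,0,0,0,0,0,255],
    [0,0,0,0,0,0,255],
    [0,0,0,0,0,0,255],
    [0,0,0,0,0,0,255],
  ],
)

```text
time: 16.12
eef_pos: [0.5227, -0.0648, 0.2568]
ee_rot: [0.67, 0.742, 0.001, 0.001]
force: [-0.8, 0.4, 6.1]
opening: 0.573
grasp_force: 47.2
```

```bash
python3 st.py
```

```text
t 16.12 pos [ 0.5227 -0.0648  0.2568] psi 95.83 z [ 2.6e-03 -5.0e-04 -1.0e+00] F [-0.8  0.4  6.1] op 0.573 g 47.2 q1,q7 [ 0.43 -0.06]
```

Emit:
move_arm(
  commands=[
    [0,0,0.01,0,0,0,255],
    [0,0,0.02,0,0,0,255],
    [0,0,0.02,0,0,0,255],
    [0,0.01,0.015,0,0,0,255],
    [0.0145,0.024,0.005,0,0,0,255],
    [0.0145,0.024,0,0,0,0,255],
    [0.0145,0.024,0,0,0,0,255],
    [0.0145,0.024,0,0,0,0,255],
    [0.0145,0.024,0,0,0,0,255],
    [0.0145,0.024,0,0,0,0,255],
  ],
)

```text
time: 16.95
eef_pos: [0.6093, 0.09, 0.3254]
ee_rot: [0.67, 0.742, -0.0, -0.0]
force: [0.7, 0.2, -2.0]
opening: 0.57
grasp_force: 47.3
```

Emit:
move_arm(
  commands=[
    [0,0.024,0,0,0,0,255],
    [0,0.024,0,0,0,0,255],
    [0,0.024,0,0,0,0,255],
    [0,0.024,0,0,0,0,255],
    [0,0.024,0,0,0,0,255],
    [0,0.024,0,0,0,0,255],
    [0,0.024,0,0,0,0,255],
    [0,0.024,0,0,0,0,255],
    [0,0.024,0,0,0,0,255],
    [0,0.024,0,0,0,0,255],
  ],
)

```text
time: 17.78
eef_pos: [0.6088, 0.3298, 0.3252]
ee_rot: [0.67, 0.742, -0.0, 0.0]
force: [0.9, 0.3, -2.7]
opening: 0.573
grasp_force: 47.4
```

Emit:
move_arm(
  commands=[
    [0,0.024,0,0,0,0,255],
    [0,0.019,0,0,0,0,255],
    [0,0,0,0,0,0,255],
    [0,0,0,0,0,0,255],
    [0,0,-0.02,0,0,0,255],
    [0,0,-0.02,0,0,0,255],
    [0,0,-0.018,0,0,0,255],
    [0,0,-0.01,0,0,0,255],
    [0,0,-0.006,0,0,0,255],
    [0,0,-0.003,0,0,0,255],
  ],
)

```text
time: 18.62
eef_pos: [0.6093, 0.3709, 0.2475]
ee_rot: [0.671, 0.742, -0.001, 0.0]
force: [0.7, 1.1, -1.8]
opening: 0.574
grasp_force: 47.5
```

Emit:
move_arm(
  commands=[
    [0,0,-0.001,0,0,0,255],
    [0,0,0,0,0,0,255],
    [0,0,0,0,0,0,255],
    [0,0,0,0,0,0,255],
  ],
)

```text
time: 18.95
eef_pos: [0.6093, 0.3724, 0.2484]
ee_rot: [0.67, 0.742, 0.001, 0.0]
force: [-0.3, 0.4, -2.6]
opening: 0.569
grasp_force: 47.5
```

Emit:
move_arm(
  commands=[
    [0,0,-0.0015,0,0,0,255],
    [0,0,-0.001,0,0,0,255],
    [0,0,0,0,0,0,255],
    [0,0,0,0,0,0,255],
  ],
)

```text
time: 19.28
eef_pos: [0.6092, 0.3724, 0.2459]
ee_rot: [0.67, 0.742, 0.001, 0.0]
force: [-1.4, -0.6, 4.3]
opening: 0.573
grasp_force: 47.9
```

Emit:
move_arm(
  commands=[
    [0,0,-0.001,0,0,0,255],
    [0,0,0,0,0,0,255],
    [0,0,0,0,0,0,255],
  ],
)

```text
time: 19.53
eef_pos: [0.6091, 0.3725, 0.2459]
ee_rot: [0.67, 0.742, 0.001, 0.0]
force: [-2.4, -2.2, 7.9]
opening: 0.572
grasp_force: 48.5
```

Emit:
move_arm(
  commands=[
    [0,0,0,0,0,0,100],
    [0,0,0,0,0,0,50],
    [0,0,0,0,0,0,0],
    [0,0,0,0,0,0,0],
    [0,0,0,0,0,0,0],
    [0,0,0.02,0,0,0,0],
    [0,0,0.03,0,0,0,0],
    [0,0,0.03,0,0,0,0],
    [0,0,0.03,0,0,0,0],
    [0,0,0.01,0,0,0,0],
  ],
)

```text
time: 20.37
eef_pos: [0.6097, 0.3731, 0.3691]
ee_rot: [0.67, 0.742, 0.004, 0.001]
force: [0.7, 0.7, 1.4]
opening: 0.998
grasp_force: 0.0
```

Emit:
move_arm(
  commands=[
    [0,-0.036,0,0,0,1.5,0],
    [0,-0.036,0,0,0,1.5,0],
    [0,-0.036,0,0,0,1.5,0],
    [0,-0.036,0,0,0,1.5,0],
    [0,-0.036,0,0,0,1.5,0],
    [0,-0.036,0,0,0,1.5,0],
    [0,-0.036,0,0,0,1.5,0],
    [0,-0.036,0,0,0,1.5,0],
    [0,-0.036,0,0,0,1.5,0],
    [0,-0.036,0,0,0,1.5,0],
  ],
)

```text
time: 21.2
eef_pos: [0.6086, 0.0102, 0.3632]
ee_rot: [0.567, 0.824, -0.0, -0.0]
force: [0.2, 0.3, -0.7]
opening: 0.996
grasp_force: 0.0
```

Emit:
move_arm(
  commands=[
    [0,-0.004,0,0,0,0,0],
    [0,0,-0.02,0,0,0,0],
    [0,0,-0.02,0,0,0,0],
    [0,0,0,0,0,0,0],
    [0,0,0,0,0,0,0],
    [0,0,0,0,0,0,0],
  ],
)

```text
time: 21.7
eef_pos: [0.6093, 0.0085, 0.3243]
ee_rot: [0.567, 0.823, 0.0, 0.0]
force: [1.4, 0.2, 0.2]
opening: 1.0
grasp_force: 0.0
```

```bash
python3 st.py
python3 - <<'E'
from h import *
snap('wrist','w4');snap('side','s4');
a=cv2.imread('pics/w4.png');b=cv2.imread('pics/s4.png')[150:,100:]
a=cv2.resize(a,(480,360));b=cv2.resize(b,(320,182))
c=np.zeros((360,800,3),np.uint8);c[:,:480]=a;c[:182,480:]=b
cv2.imwrite('pics/m4.png',c)
E
```

```text
t 21.7 pos [0.6093 0.0085 0.3243] psi 110.86 z [ 9.e-04  3.e-04 -1.e+00] F [1.4 0.2 0.2] op 1.0 g 0.0 q1,q7 [0.34 0.06]
```

View pics/m4.png

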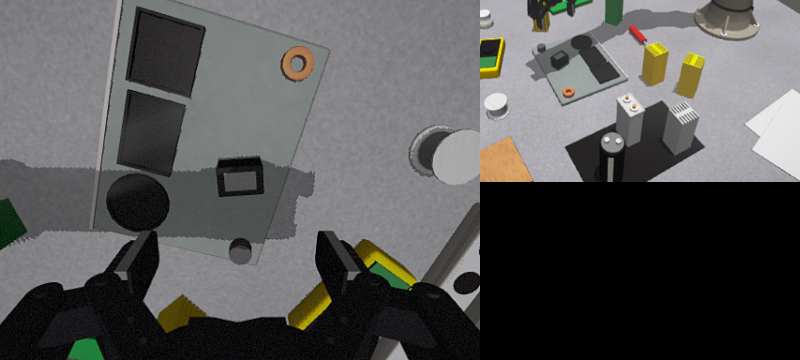

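All three parts stand upright on the mat. The relay's top at (218–263, 165–197) lines up with the fingers. I'll check its centre and the round holder.

Run:
```python
from h import *
f=512/480
print('relay',[px2w('w4',u*f,v*f,.048)[:2].tolist() for u,v in [(218,167),(263,165),(264,196),(218,197),(241,181)]])
print('rseat',[px2w('w4',u*f,v*f,.020)[:2].tolist() for u,v in [(106,202),(170,202),(138,173),(138,232),(138,202.5)]])
```

```text
relay [[0.5889, 0.0134], [0.6275, 0.0302], [0.6403, 0.0019], [0.599, -0.015], [0.614, 0.0082]]
rseat [[0.4887, -0.0752], [0.5542, -0.0502], [0.5133, -0.0306], [0.5307, -0.0984], [0.5217, -0.0632]]
```

Emit:
move_arm(
  commands=[
    [0,0,-0.025,0,0,0,0],
    [0,0,-0.025,0,0,0,0],
    [0,0,-0.025,0,0,0,0],
    [0,0,-0.025,0,0,0,0],
    [0,0,-0.02,0,0,0,0],
    [0,0,0,0,0,0,0],
    [0,0,0,0,0,0,0],
  ],
)

```text
time: 22.38
eef_pos: [0.6091, 0.0083, 0.2039]
ee_rot: [0.567, 0.823, -0.0, -0.0]
force: [0.1, -0.4, 1.2]
opening: 1.001
grasp_force: 0.0
```

Emit:
move_arm(
  commands=[
    [0.003,0,-0.005,0,0,0,0],
    [0,0,-0.005,0,0,0,0],
    [0,0,0,0,0,0,0],
    [0,0,0,0,0,0,255],
    [0,0,0,0,0,0,255],
    [0,0,0,0,0,0,255],
    [0,0,0,0,0,0,255],
    [0,0,0,0,0,0,255],
    [0,0,0,0,0,0,255],
    [0,0,0,0,0,0,255],
  ],
  newtons=25,
)

```text
time: 23.22
eef_pos: [0.6123, 0.0081, 0.1944]
ee_rot: [0.568, 0.823, 0.0, 0.0]
force: [-2.1, -0.5, 5.3]
opening: 0.518
grasp_force: 25.5
```

```bash
python3 st.py
```

```text
t 23.22 pos [0.6123 0.0081 0.1944] psi 110.83 z [ 1.e-03 -1.e-04 -1.e+00] F [-2.1 -0.5  5.3] op 0.518 g 25.5 q1,q7 [ 0.28 -0.02]
```

Emit:
move_arm(
  commands=[
    [0,0,0.01,0,0,0,255],
    [0,0,0.02,0,0,0,255],
    [0,0,0.03,0,0,0,255],
    [0,0,0.03,0,0,0,255],
    [0,0,0.03,0,0,0,255],
    [0,0,0.03,0,0,0,255],
    [-0.0104,-0.0292,0,0,0,-0.8,255],
    [-0.0104,-0.0292,0,0,0,-0.8,255],
    [-0.0104,-0.0292,0,0,0,-0.8,255],
    [-0.0104,-0.0292,0,0,0,-0.8,255],
  ],
)

```text
time: 24.05
eef_pos: [0.5695, -0.1098, 0.344]
ee_rot: [0.59, 0.807, -0.0, 0.0]
force: [-0.0, 0.3, -0.7]
opening: 0.517
grasp_force: 25.2
```

Emit:
move_arm(
  commands=[
    [-0.0104,-0.0292,0,0,0,-0.8,255],
    [-0.0104,-0.0292,0,0,0,-0.8,255],
    [-0.0104,-0.0292,0,0,0,-0.8,255],
    [-0.0104,-0.0292,0,0,0,-0.8,255],
    [-0.0104,-0.0292,0,0,0,-0.8,255],
    [-0.0104,-0.0292,0,0,0,-0.8,255],
    [-0.0104,-0.0292,0,0,0,-0.8,255],
    [-0.0104,-0.0292,0,0,0,-1,255],
    [0,0,0,0,0,0,255],
    [0,0,0,0,0,0,255],
  ],
)

```text
time: 24.88
eef_pos: [0.4856, -0.3447, 0.3435]
ee_rot: [0.638, 0.77, -0.0, -0.0]
force: [0.8, 0.6, -0.5]
opening: 0.515
grasp_force: 25.2
```

Emit:
move_arm(
  commands=[
    [0,0,0,0,0,0,255],
    [0,0,0,0,0,0,255],
  ],
)

```text
time: 25.05
eef_pos: [0.4879, -0.3407, 0.3438]
ee_rot: [0.635, 0.773, 0.001, -0.0]
force: [0.1, 0.3, -0.8]
opening: 0.517
grasp_force: 25.2
```

```bash
python3 st.py
python3 - <<'E'
from h import *
snap('wrist','w5');big('w5','w5b',0,0,512,384,1.5625)
E
```

```text
t 25.05 pos [ 0.4879 -0.3407  0.3438] psi 101.18 z [ 4.e-04  1.e-03 -1.e+00] F [ 0.1  0.3 -0.8] op 0.517 g 25.2 q1,q7 [0.86 0.59]
```

View pics/w5b.png

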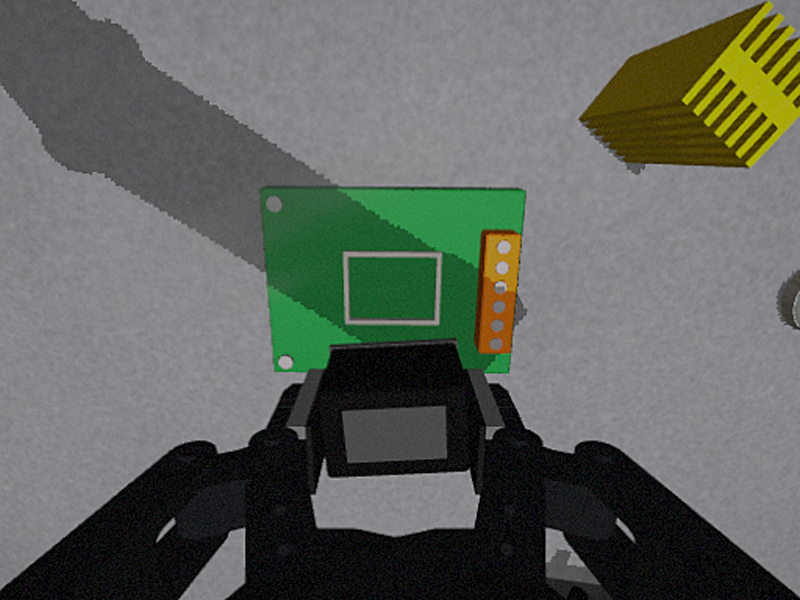

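The pocket rim is at (344–442, 252–325). The relay is held parallel to it, and the orange block is on the far +x side.

Run:
```python
from h import *
f=512/800
c=np.array([px2w('w5',u*f,v*f,.023)[:2] for u,v in [(344,252),(442,252),(440.5,325),(345,324)]]);print(c,c.mean(0))
d=c[1]-c[0]+c[2]-c[3];print(np.degrees(np.arctan2(d[1],d[0])))
t=np.array([px2w('w5',u*f,v*f,.344-.1464)[:2] for u,v in [(342,408),(447,405),(447,459),(346,463)]]);print('relay top',t,t.mean(0))
d=t[1]-t[0]+t[2]-t[3];print(np.degrees(np.arctan2(d[1],d[0])))
d=np.array(px2w('w5',456,340,.162))
```

```text
[[ 0.4521 -0.3298]
 [ 0.5146 -0.3174]
 [ 0.525  -0.3671]
 [ 0.4608 -0.3791]] [ 0.488125 -0.34835 ]
10.900621662810709
relay top [[ 0.4715 -0.3356]
 [ 0.5013 -0.3287]
 [ 0.5056 -0.3469]
 [ 0.4757 -0.3544]] [ 0.488525 -0.3414  ]
13.561052400717244
```

Emit:
move_arm(
  commands=[
    [0,-0.003,-0.02,0,0,-0.5,255],
    [0,-0.0025,-0.02,0,0,-0.5,255],
    [0,0,-0.025,0,0,0,255],
    [0,0,-0.025,0,0,0,255],
    [0,0,-0.02,0,0,0,255],
    [0,0,0,0,0,0,255],
    [0,0,0,0,0,0,255],
  ],
)

```text
time: 25.68
eef_pos: [0.4874, -0.3466, 0.2331]
ee_rot: [0.642, 0.767, 0.0, -0.001]
force: [-0.0, -0.5, -0.7]
opening: 0.519
grasp_force: 25.3
```

```bash
python3 st.py
python3 - <<'E'
from h import *
snap('side','s6');snap('wrist','w6')
a=cv2.resize(cv2.imread('pics/w6.png'),(448,336));b=cv2.imread('pics/s6.png')[90:190,160:270]
b=cv2.resize(b,(352,320),interpolation=cv2.INTER_CUBIC)
c=np.zeros((336,800,3),np.uint8);c[:,:448]=a;c[:320,448:]=b
cv2.imwrite('pics/m6.png',c)
E
```

```text
t 25.68 pos [ 0.4874 -0.3466  0.2331] psi 100.15 z [-0.0015  0.0018 -1.    ] F [-0.  -0.5 -0.7] op 0.519 g 25.3 q1,q7 [0.83 0.53]
```

View pics/m6.png

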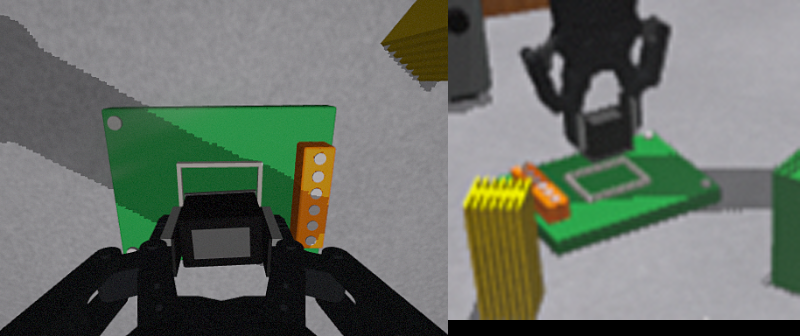

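Relay and pocket line up sideways, at columns 178–263. I'll check the far rim edge once more.

Run:
```python
from h import *
f=512/448
a=px2w('w6',178*f,163*f,.023)[:2];b=px2w('w6',263*f,163*f,.023)[:2];m=(a+b)/2
t=np.radians(10.9);print(a,b,m-.025*np.array([-np.sin(t),np.cos(t)]))
```

```text
[ 0.4526 -0.3292] [ 0.515  -0.3181] [ 0.48852739 -0.34819897]
```

Emit:
move_arm(
  commands=[
    [0.001,-0.001,-0.01,0,0,0.5,255],
    [0,0,-0.01,0,0,0,255],
    [0,0,-0.006,0,0,0,255],
    [0,0,-0.004,0,0,0,255],
    [0,0,0,0,0,0,255],
    [0,0,0,0,0,0,255],
  ],
)

```text
time: 26.28
eef_pos: [0.4881, -0.3488, 0.2034]
ee_rot: [0.639, 0.769, 0.0, -0.0]
force: [0.2, 0.5, -0.7]
opening: 0.52
grasp_force: 25.3
```

Emit:
move_arm(
  commands=[
    [0,0,-0.0015,0,0,0,255],
    [0,0,0,0,0,0,255],
    [0,0,0,0,0,0,255],
  ],
)

```text
time: 26.53
eef_pos: [0.4883, -0.3489, 0.2025]
ee_rot: [0.639, 0.769, 0.0, 0.0]
force: [0.2, 0.7, -1.7]
opening: 0.518
grasp_force: 25.3
```

Emit:
move_arm(
  commands=[
    [0,0,-0.0015,0,0,0,255],
    [0,0,0,0,0,0,255],
    [0,0,0,0,0,0,255],
  ],
)

```text
time: 26.78
eef_pos: [0.4882, -0.3488, 0.2007]
ee_rot: [0.639, 0.769, 0.0, -0.0]
force: [-0.5, -0.7, -0.8]
opening: 0.519
grasp_force: 25.3
```

Emit:
move_arm(
  commands=[
    [0,0,-0.001,0,0,0,255],
    [0,0,0,0,0,0,255],
    [0,0,0,0,0,0,255],
  ],
)

```text
time: 27.03
eef_pos: [0.4883, -0.3488, 0.2004]
ee_rot: [0.639, 0.769, -0.0, 0.0]
force: [-1.9, 1.2, 4.6]
opening: 0.52
grasp_force: 25.7
```

Emit:
move_arm(
  commands=[
    [0,0,0,0,0,0,95],
    [0,0,0,0,0,0,95],
    [0,0,0,0,0,0,95],
    [0,0,0,0,0,0,95],
    [0,0,0,0,0,0,95],
  ],
)

```text
time: 27.45
eef_pos: [0.4882, -0.3488, 0.1996]
ee_rot: [0.639, 0.769, 0.0, -0.0]
force: [0.5, -0.4, -0.1]
opening: 0.625
grasp_force: 0.0
```

Emit:
move_arm(
  commands=[
    [0,0,0.01,0,0,0,95],
    [0,0,0.02,0,0,0,95],
    [0,0,0.03,0,0,0,95],
    [0,0,0.03,0,0,0,95],
    [0,0,0.03,0,0,0,0],
    [0,0,0.03,0,0,0,0],
    [0,0,0,0,0,0,0],
    [0,0,0,0,0,0,0],
  ],
)

```text
time: 28.12
eef_pos: [0.4888, -0.349, 0.3527]
ee_rot: [0.639, 0.769, 0.0, 0.003]
force: [-0.5, 0.5, -0.0]
opening: 0.997
grasp_force: 0.0
```

```bash
python3 st.py
python3 - <<'E'
from h import *
snap('side','s7');snap('wrist','w7')
a=cv2.resize(cv2.imread('pics/w7.png'),(448,336));b=cv2.imread('pics/s7.png')[90:190,160:270]
b=cv2.resize(b,(352,320),interpolation=cv2.INTER_CUBIC)
c=np.zeros((336,800,3),np.uint8);c[:,:448]=a;c[:320,448:]=b
cv2.imwrite('pics/m7.png',c)
E
```

```text
t 28.12 pos [ 0.4888 -0.349   0.3527] psi 100.53 z [ 0.0044 -0.0031 -1.    ] F [-0.5  0.5 -0. ] op 0.997 g 0.0 q1,q7 [0.86 0.59]
```

View pics/m7.png

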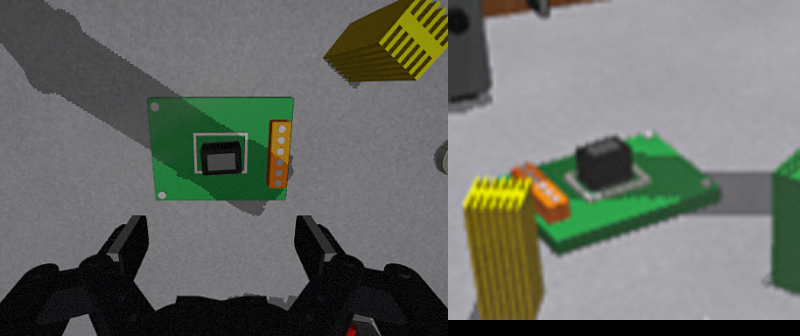

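The relay sits flat inside the white rim, long side along the pocket. Next I go back to the round capacitor.

Emit:
move_arm(
  commands=[
    [0.005,0.03,0,0,0,-0.2,0],
    [0.005,0.03,0,0,0,-0.2,0],
    [0.005,0.03,0,0,0,-0.2,0],
    [0.005,0.03,0,0,0,-0.2,0],
    [0.005,0.03,0,0,0,-0.2,0],
    [0.005,0.03,0,0,0,-0.2,0],
    [0.005,0.03,0,0,0,-0.2,0],
    [0.005,0.03,0,0,0,-0.2,0],
    [0.005,0.03,0,0,0,-0.2,0],
    [0.005,0.03,0,0,0,-0.2,0],
  ],
)

```text
time: 29.05
eef_pos: [0.5375, -0.0475, 0.3481]
ee_rot: [0.653, 0.758, -0.001, -0.001]
force: [1.0, -0.2, -0.2]
opening: 1.001
grasp_force: 0.0
```

Emit:
move_arm(
  commands=[
    [0.005,0.03,0,0,0,-0.2,0],
    [0.005,0.03,0,0,0,-0.2,0],
    [0.005,0.03,0,0,0,-0.2,0],
    [0.005,0.03,0,0,0,-0.2,0],
    [0.005,0.03,0,0,0,-0.2,0],
    [0.005,0.03,0,0,0,-0.2,0],
    [0.005,0.03,0,0,0,-0.2,0],
    [0.005,0.03,0,0,0,-0.2,0],
    [0.005,0.03,0,0,0,-0.2,0],
    [0.005,0.03,0,0,0,-0.2,0],
  ],
)

```text
time: 29.88
eef_pos: [0.5878, 0.2522, 0.3476]
ee_rot: [0.666, 0.746, -0.002, -0.001]
force: [0.7, -0.6, 0.7]
opening: 0.996
grasp_force: 0.0
```

Emit:
move_arm(
  commands=[
    [0.005,0.03,0,0,0,-0.2,0],
    [0.005,0.03,0,0,0,-0.2,0],
    [0.005,0.03,0,0,0,-0.2,0],
    [0.005,0.03,0,0,0,-0.2,0],
    [0,0,0,0,0,0,0],
    [0,0,0,0,0,0,0],
    [0,0,0,0,0,0,0],
    [0,0,0,0,0,0,0],
    [0,0,0,0,0,0,0],
  ],
)

```text
time: 30.63
eef_pos: [0.6088, 0.3694, 0.3492]
ee_rot: [0.672, 0.741, -0.001, 0.0]
force: [-0.7, -0.4, 0.3]
opening: 1.0
grasp_force: 0.0
```

```bash
python3 st.py
python3 - <<'E'
from h import *
snap('wrist','w8');big('w8','w8b',0,0,512,384,1.25)
E
```

```text
t 30.63 pos [0.6088 0.3694 0.3492] psi 95.61 z [-3.0e-04 -1.6e-03 -1.0e+00] F [-0.7 -0.4  0.3] op 1.0 g 0.0 q1,q7 [-0.22 -0.75]
```

View pics/w8b.png

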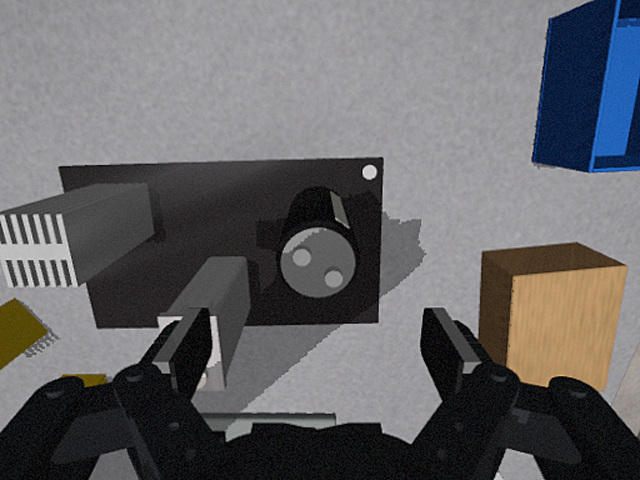

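All three parts stand upright and the round capacitor (318,262) is centred between the fingers. The front finger clears the can in y.

Emit:
move_arm(
  commands=[
    [0.0003,0.003,-0.02,0,0,0,0],
    [0,0,-0.02,0,0,0,0],
    [0,0,-0.02,0,0,0,0],
    [0,0,-0.02,0,0,0,0],
    [0,0,-0.015,0,0,0,0],
    [0,0,-0.008,0,0,0,0],
    [0,0,0,0,0,0,0],
    [0,0,0,0,0,0,255],
    [0,0,0,0,0,0,255],
    [0,0,0,0,0,0,255],
  ],
  newtons=45,
)

```text
time: 31.52
eef_pos: [0.6089, 0.3746, 0.2484]
ee_rot: [0.671, 0.742, 0.001, 0.0]
force: [-0.2, 0.3, 0.4]
opening: 0.606
grasp_force: 0.0
```

Emit:
move_arm(
  commands=[
    [0,0,0,0,0,0,255],
    [0,0,0,0,0,0,255],
    [0,0,0,0,0,0,255],
    [0,0,0,0,0,0,255],
    [0,0,0,0,0,0,255],
  ],
)

```text
time: 31.93
eef_pos: [0.6088, 0.3748, 0.2485]
ee_rot: [0.671, 0.742, 0.001, 0.0]
force: [-0.9, 0.2, 5.0]
opening: 0.571
grasp_force: 47.3
```

```bash
python3 st.py
```

```text
t 31.93 pos [0.6088 0.3748 0.2485] psi 95.74 z [ 0.0022  0.0015 -1.    ] F [-0.9  0.2  5. ] op 0.571 g 47.3 q1,q7 [-0.25 -0.8 ]
```

Emit:
move_arm(
  commands=[
    [0,0,0.01,0,0,0,255],
    [0,0,0.02,0,0,0,255],
    [0,0,0.02,0,0,0,255],
    [0,-0.01,0.02,0,0,0,255],
    [0,-0.02,0,0,0,0,255],
    [0,-0.024,0,0,0,0,255],
    [0,-0.024,0,0,0,0,255],
    [0,-0.024,0,0,0,0,255],
    [0,-0.024,0,0,0,0,255],
    [0,-0.024,0,0,0,0,255],
  ],
)

```text
time: 32.77
eef_pos: [0.6081, 0.2227, 0.3164]
ee_rot: [0.671, 0.742, -0.001, -0.0]
force: [0.2, -1.2, -2.7]
opening: 0.572
grasp_force: 47.2
```

Emit:
move_arm(
  commands=[
    [0,-0.024,0,0,0,0,255],
    [0,-0.024,0,0,0,0,255],
    [-0.0108,-0.024,0,0,0,0,255],
    [-0.0108,-0.024,0,0,0,0,255],
    [-0.0108,-0.024,0,0,0,0,255],
    [-0.0108,-0.024,0,0,0,0,255],
    [-0.0108,-0.024,0,0,0,0,255],
    [-0.0108,-0.024,0,0,0,0,255],
    [-0.0108,-0.024,0,0,0,0,255],
    [-0.0108,-0.024,0,0,0,0,255],
  ],
)

```text
time: 33.6
eef_pos: [0.521, -0.017, 0.3166]
ee_rot: [0.671, 0.742, -0.0, -0.0]
force: [0.2, 0.8, -2.0]
opening: 0.571
grasp_force: 47.2
```

Emit:
move_arm(
  commands=[
    [0,-0.024,0,0,0,0,255],
    [0,-0.0233,0,0,0,0,255],
    [0,0,-0.02,0,0,0,255],
    [0,0,-0.01,0,0,0,255],
    [0,0,0,0,0,0,255],
    [0,0,0,0,0,0,255],
    [0,0,0,0,0,0,255],
  ],
)

```text
time: 34.18
eef_pos: [0.5224, -0.0618, 0.2872]
ee_rot: [0.67, 0.742, 0.0, -0.0]
force: [0.6, 0.2, -2.2]
opening: 0.571
grasp_force: 47.3
```

```bash
python3 st.py
python3 - <<'E'
from h import *
snap('side','s9');snap('wrist','w9')
a=cv2.resize(cv2.imread('pics/w9.png'),(448,336));b=cv2.imread('pics/s9.png')[130:300,160:300]
b=cv2.resize(b,(276,336),interpolation=cv2.INTER_CUBIC)
c=np.zeros((336,800,3),np.uint8);c[:,:448]=a;c[:,448:724]=b
cv2.imwrite('pics/m9.png',c)
E
```

```text
t 34.18 pos [ 0.5224 -0.0618  0.2872] psi 95.86 z [ 5.e-04  6.e-04 -1.e+00] F [ 0.6  0.2 -2.2] op 0.571 g 47.3 q1,q7 [ 0.49 -0.06]
```

View pics/m9.png

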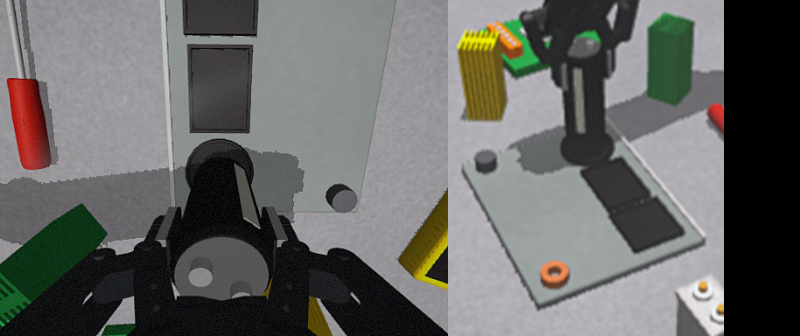

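The capacitor hangs upright right over its round holder, so I lower it.

Emit:
move_arm(
  commands=[
    [0,-0.0005,-0.01,0,0,0,255],
    [0,0,-0.008,0,0,0,255],
    [0,0,-0.005,0,0,0,255],
    [0,0,-0.003,0,0,0,255],
    [0,0,0,0,0,0,255],
    [0,0,0,0,0,0,255],
  ],
)

```text
time: 34.78
eef_pos: [0.5221, -0.0635, 0.2605]
ee_rot: [0.671, 0.742, 0.0, -0.0]
force: [0.5, 0.4, -1.4]
opening: 0.573
grasp_force: 47.4
```

Emit:
move_arm(
  commands=[
    [0,0,-0.0015,0,0,0,255],
    [0,0,0,0,0,0,255],
    [0,0,0,0,0,0,255],
  ],
)

```text
time: 35.03
eef_pos: [0.5223, -0.0636, 0.2596]
ee_rot: [0.671, 0.742, 0.0, 0.0]
force: [0.1, -0.8, -0.2]
opening: 0.573
grasp_force: 47.5
```

Emit:
move_arm(
  commands=[
    [0,0,-0.001,0,0,0,255],
    [0,0,0,0,0,0,255],
    [0,0,0,0,0,0,255],
  ],
)

```text
time: 35.28
eef_pos: [0.5224, -0.0636, 0.2595]
ee_rot: [0.671, 0.742, 0.0, 0.001]
force: [-2.6, -1.2, 7.4]
opening: 0.568
grasp_force: 48.3
```

Contact came at exactly the predicted height, so it is fully seated. I release it and go to the can.

Emit:
move_arm(
  commands=[
    [0,0,0,0,0,0,100],
    [0,0,0,0,0,0,50],
    [0,0,0,0,0,0,0],
    [0,0,0,0,0,0,0],
    [0,0,0,0,0,0,0],
    [0,0,0.02,0,0,0,0],
    [0,0,0.03,0,0,0,0],
    [0,0,0.03,0,0,0,0],
    [0,0,0.025,0,0,0,0],
    [0,0,0,0,0,0,0],
  ],
)

```text
time: 36.12
eef_pos: [0.5241, -0.0632, 0.3685]
ee_rot: [0.671, 0.742, 0.003, 0.004]
force: [1.2, 0.8, 0.4]
opening: 0.996
grasp_force: 0.0
```

Emit:
move_arm(
  commands=[
    [0.0012,0.0358,0,0,0,0,0],
    [0.0012,0.0358,0,0,0,0,0],
    [0.0012,0.0358,0,0,0,0,0],
    [0.0012,0.0358,0,0,0,0,0],
    [0.0012,0.0358,0,0,0,0,0],
    [0.0012,0.0358,0,0,0,0,0],
    [0.0012,0.0358,0,0,0,0,0],
    [0.0012,0.0358,0,0,0,0,0],
    [0.0012,0.0358,0,0,0,0,0],
    [0.0012,0.0358,0,0,0,0,0],
  ],
)

```text
time: 36.95
eef_pos: [0.5339, 0.2959, 0.3624]
ee_rot: [0.671, 0.742, -0.0, -0.0]
force: [0.1, 0.2, -0.1]
opening: 1.002
grasp_force: 0.0
```

Emit:
move_arm(
  commands=[
    [0,0,0,0,0,0,0],
    [0,0,0,0,0,0,0],
    [0,0,-0.02,0,0,0,0],
    [0,0,-0.02,0,0,0,0],
    [0,0,0,0,0,0,0],
    [0,0,0,0,0,0,0],
  ],
)

```text
time: 37.45
eef_pos: [0.5342, 0.2926, 0.322]
ee_rot: [0.672, 0.741, -0.002, -0.0]
force: [0.2, 0.3, 0.3]
opening: 0.999
grasp_force: 0.0
```

```bash
python3 st.py
python3 - <<'E'
from h import *
snap('side','s10')
big('s10','s10b',100,110,512,384,1.5)
E
```

```text
t 37.45 pos [0.5342 0.2926 0.322 ] psi 95.63 z [-0.0024 -0.0024 -1.    ] F [0.2 0.3 0.3] op 0.999 g 0.0 q1,q7 [-0.06 -0.75]
```

View pics/s10b.png

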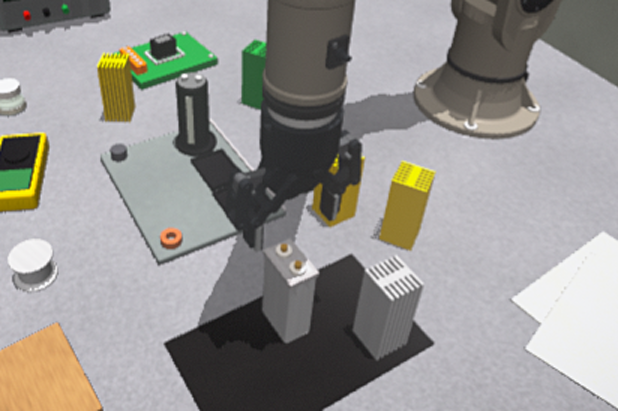

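The round capacitor is seated, and the can and heat sink stand upright on the mat. The open fingers straddle the can, so I grasp it.

Emit:
move_arm(
  commands=[
    [0,0.0005,-0.02,0,0,0,0],
    [0,0,-0.02,0,0,0,0],
    [0,0,-0.02,0,0,0,0],
    [0,0,-0.014,0,0,0,0],
    [0,0,0,0,0,0,0],
    [0,0,0,0,0,0,0],
    [0,0,0,0,0,0,255],
    [0,0,0,0,0,0,255],
    [0,0,0,0,0,0,255],
    [0,0,0,0,0,0,255],
  ],
  newtons=45,
)

```text
time: 38.33
eef_pos: [0.5344, 0.2951, 0.2502]
ee_rot: [0.671, 0.742, 0.001, 0.0]
force: [-1.1, 0.4, 0.3]
opening: 0.453
grasp_force: 0.0
```

Emit:
move_arm(
  commands=[
    [0,0,0,0,0,0,255],
    [0,0,0,0,0,0,255],
    [0,0,0,0,0,0,255],
    [0,0,0,0,0,0,255],
    [0,0,0,0,0,0,255],
  ],
)

```text
time: 38.75
eef_pos: [0.5344, 0.2953, 0.2503]
ee_rot: [0.671, 0.742, 0.001, 0.0]
force: [-0.7, -1.4, 6.6]
opening: 0.418
grasp_force: 45.8
```

```bash
python3 st.py
```

```text
t 38.75 pos [0.5344 0.2953 0.2503] psi 95.74 z [ 1.5e-03  7.0e-04 -1.0e+00] F [-0.7 -1.4  6.6] op 0.418 g 45.8 q1,q7 [-0.1 -0.8]
```

Emit:
move_arm(
  commands=[
    [0,0,0.01,0,0,0,255],
    [0,0,0.02,0,0,0,255],
    [0,0,0.02,0,0,0,255],
    [0,-0.01,0.01,0,0,0,255],
    [-0.001,-0.018,0,0,0,0,255],
    [-0.0015,-0.024,0,0,0,0,255],
    [-0.0015,-0.024,0,0,0,0,255],
    [-0.0015,-0.024,0,0,0,0,255],
    [-0.0015,-0.024,0,0,0,0,255],
    [-0.0015,-0.024,0,0,0,0,255],
  ],
)

```text
time: 39.58
eef_pos: [0.5249, 0.1446, 0.3087]
ee_rot: [0.671, 0.741, -0.001, -0.0]
force: [0.4, 0.4, -1.1]
opening: 0.421
grasp_force: 45.4
```

Emit:
move_arm(
  commands=[
    [-0.002,-0.024,0,0,0,0,255],
    [-0.002,-0.024,0,0,0,0,255],
    [-0.002,-0.024,0,0,0,0,255],
    [-0.002,-0.024,0,0,0,0,255],
    [-0.0025,-0.024,0,0,0,0,255],
    [-0.0004,-0.0153,0,0,0,-0.4,255],
    [0,0,0,0,0,0,255],
    [0,0,-0.02,0,0,0,255],
    [0,0,0,0,0,0,255],
    [0,0,0,0,0,0,255],
  ],
)

```text
time: 40.42
eef_pos: [0.5137, 0.0118, 0.2884]
ee_rot: [0.673, 0.74, -0.001, -0.001]
force: [-0.4, 1.1, -1.5]
opening: 0.419
grasp_force: 45.6
```

Emit:
move_arm(
  commands=[
    [0,0,0,0,0,0,255],
    [0,0,0,0,0,0,255],
  ],
)

```text
time: 40.58
eef_pos: [0.5149, 0.0122, 0.2899]
ee_rot: [0.673, 0.74, 0.0, 0.0]
force: [0.2, 1.3, -2.7]
opening: 0.414
grasp_force: 45.6
```

```bash
python3 st.py
python3 - <<'E'
from h import *
snap('side','s11');snap('wrist','w11')
a=cv2.resize(cv2.imread('pics/w11.png'),(448,336));b=cv2.imread('pics/s11.png')[130:300,160:300]
b=cv2.resize(b,(276,336),interpolation=cv2.INTER_CUBIC)
c=np.zeros((336,800,3),np.uint8);c[:,:448]=a;c[:,448:724]=b
cv2.imwrite('pics/m11.png',c)
E
```

```text
t 40.58 pos [0.5149 0.0122 0.2899] psi 95.4 z [ 1.1e-03  2.0e-04 -1.0e+00] F [ 0.2  1.3 -2.7] op 0.414 g 45.6 q1,q7 [ 0.42 -0.24]
```

View pics/m11.png

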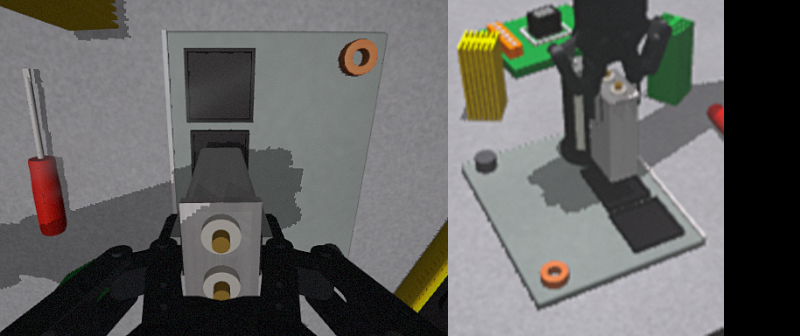

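The can hangs upright over the oblong holder, so I lower it.

Emit:
move_arm(
  commands=[
    [0,0,-0.01,0,0,0,255],
    [0,0,-0.008,0,0,0,255],
    [0,0,-0.005,0,0,0,255],
    [0,0,-0.003,0,0,0,255],
    [0,0,0,0,0,0,255],
    [0,0,0,0,0,0,255],
  ],
)

```text
time: 41.18
eef_pos: [0.5147, 0.0116, 0.2629]
ee_rot: [0.673, 0.739, -0.0, -0.0]
force: [0.1, -1.3, -1.9]
opening: 0.416
grasp_force: 45.8
```

Emit:
move_arm(
  commands=[
    [0,0,-0.0015,0,0,0,255],
    [0,0,0,0,0,0,255],
    [0,0,0,0,0,0,255],
  ],
)

```text
time: 41.43
eef_pos: [0.5148, 0.0116, 0.2619]
ee_rot: [0.673, 0.739, 0.0, 0.0]
force: [-0.1, -0.2, -3.9]
opening: 0.418
grasp_force: 45.8
```

Emit:
move_arm(
  commands=[
    [0,0,-0.001,0,0,0,255],
    [0,0,0,0,0,0,255],
    [0,0,0,0,0,0,255],
  ],
)

```text
time: 41.68
eef_pos: [0.5149, 0.0116, 0.2612]
ee_rot: [0.673, 0.739, 0.0, 0.0]
force: [0.0, -0.2, 2.0]
opening: 0.419
grasp_force: 46.0
```

Fully down as predicted. I release it and go to the heat sink.

Emit:
move_arm(
  commands=[
    [0,0,0,0,0,0,100],
    [0,0,0,0,0,0,50],
    [0,0,0,0,0,0,0],
    [0,0,0,0,0,0,0],
    [0,0,0,0,0,0,0],
    [0,0,0.02,0,0,0,0],
    [0,0,0.03,0,0,0,0],
    [0,0,0.03,0,0,0,0],
    [0,0,0.025,0,0,0,0],
    [0,0,0,0,0,0,0],
  ],
)

```text
time: 42.52
eef_pos: [0.5166, 0.0123, 0.371]
ee_rot: [0.673, 0.739, 0.003, 0.004]
force: [0.2, -0.1, 0.2]
opening: 1.001
grasp_force: 0.0
```

Emit:
move_arm(
  commands=[
    [-0.0074,0.0348,0,0,0,0,0],
    [-0.0074,0.0348,0,0,0,0,0],
    [-0.0074,0.0348,0,0,0,0,0],
    [-0.0074,0.0348,0,0,0,0,0],
    [-0.0074,0.0348,0,0,0,0,0],
    [-0.0074,0.0348,0,0,0,0,0],
    [-0.0074,0.0348,0,0,0,0,0],
    [-0.0074,0.0348,0,0,0,0,0],
    [-0.0074,0.0348,0,0,0,0,0],
    [-0.0074,0.0348,0,0,0,0,0],
  ],
)

```text
time: 43.35
eef_pos: [0.4401, 0.3609, 0.3651]
ee_rot: [0.674, 0.739, -0.0, 0.0]
force: [1.2, -0.4, 0.6]
opening: 0.999
grasp_force: 0.0
```

Emit:
move_arm(
  commands=[
    [0,0,0,0,0,0,0],
    [0,0,0,0,0,0,0],
    [0,0,-0.02,0,0,0,0],
    [0,0,-0.02,0,0,0,0],
    [0,0,0,0,0,0,0],
    [0,0,0,0,0,0,0],
  ],
)

```text
time: 43.85
eef_pos: [0.4411, 0.3579, 0.3246]
ee_rot: [0.674, 0.739, -0.002, 0.0]
force: [-0.1, 0.1, -0.1]
opening: 0.997
grasp_force: 0.0
```

```bash
python3 st.py
```

```text
t 43.85 pos [0.4411 0.3579 0.3246] psi 95.23 z [-0.0019 -0.0025 -1.    ] F [-0.1  0.1 -0.1] op 0.997 g 0.0 q1,q7 [-0.14 -0.96]
```

Emit:
move_arm(
  commands=[
    [0,0,-0.02,0,0,0,0],
    [0,0,-0.02,0,0,0,0],
    [0,0,-0.02,0,0,0,0],
    [0,0,-0.015,0,0,0,0],
    [0,0,0,0,0,0,0],
    [0,0,0,0,0,0,0],
    [0,0,0,0,0,0,255],
    [0,0,0,0,0,0,255],
    [0,0,0,0,0,0,255],
    [0,0,0,0,0,0,255],
  ],
  newtons=40,
)

```text
time: 44.68
eef_pos: [0.4408, 0.36, 0.252]
ee_rot: [0.673, 0.739, 0.001, 0.0]
force: [-0.6, -1.2, 3.6]
opening: 0.507
grasp_force: 40.9
```

Emit:
move_arm(
  commands=[
    [0,0,0,0,0,0,255],
    [0,0,0,0,0,0,255],
    [0,0,0,0,0,0,255],
    [0,0,0,0,0,0,255],
    [0,0,0,0,0,0,255],
  ],
)

```text
time: 45.1
eef_pos: [0.4408, 0.3601, 0.252]
ee_rot: [0.673, 0.739, 0.001, 0.0]
force: [-1.7, -1.0, 6.7]
opening: 0.513
grasp_force: 41.2
```

```bash
python3 st.py
```

```text
t 45.1 pos [0.4408 0.3601 0.252 ] psi 95.34 z [ 1.4e-03  6.0e-04 -1.0e+00] F [-1.7 -1.   6.7] op 0.513 g 41.2 q1,q7 [-0.19 -1.03]
```

Emit:
move_arm(
  commands=[
    [0,0,0.01,0,0,0,255],
    [0,0,0.02,0,0,0,255],
    [0,0,0.02,0,0,0,255],
    [0.002,-0.01,0.01,0,0,0,255],
    [0.006,-0.018,0,0,0,0,255],
    [0.006,-0.024,0,0,0,0,255],
    [0.006,-0.024,0,0,0,0,255],
    [0.006,-0.024,0,0,0,0,255],
    [0.006,-0.024,0,0,0,0,255],
    [0.006,-0.024,0,0,0,0,255],
  ],
)

```text
time: 45.93
eef_pos: [0.4785, 0.2102, 0.3107]
ee_rot: [0.673, 0.739, -0.0, 0.0]
force: [0.1, -0.9, -3.0]
opening: 0.512
grasp_force: 41.7
```

Emit:
move_arm(
  commands=[
    [0.006,-0.024,0,0,0,0,255],
    [0.006,-0.024,0,0,0,0,255],
    [0.006,-0.024,0,0,0,0,255],
    [0.006,-0.024,0,0,0,0,255],
    [0.0042,-0.0151,0,0,0,0,255],
    [0,-0.01,0,0,0,0,255],
    [0,0,0,0,0,0,255],
    [0,0,-0.02,0,0,0,255],
    [0,0,0,0,0,0,255],
    [0,0,0,0,0,0,255],
  ],
)

```text
time: 46.77
eef_pos: [0.5058, 0.0916, 0.2901]
ee_rot: [0.673, 0.74, -0.001, -0.001]
force: [-0.4, 0.1, -2.5]
opening: 0.506
grasp_force: 42.0
```

Emit:
move_arm(
  commands=[
    [0,0,0,0,0,0,255],
    [0,0,0,0,0,0,255],
  ],
)

```text
time: 46.93
eef_pos: [0.507, 0.0915, 0.2915]
ee_rot: [0.673, 0.74, 0.001, 0.0]
force: [0.0, 0.1, -2.8]
opening: 0.512
grasp_force: 42.0
```

```bash
python3 st.py
python3 - <<'E'
from h import *
snap('side','s12');snap('wrist','w12')
a=cv2.resize(cv2.imread('pics/w12.png'),(448,336));b=cv2.imread('pics/s12.png')[130:300,160:300]
b=cv2.resize(b,(276,336),interpolation=cv2.INTER_CUBIC)
c=np.zeros((336,800,3),np.uint8);c[:,:448]=a;c[:,448:724]=b
cv2.imwrite('pics/m12.png',c)
E
```

```text
t 46.93 pos [0.507  0.0915 0.2915] psi 95.42 z [ 1.2e-03  5.0e-04 -1.0e+00] F [ 0.   0.1 -2.8] op 0.512 g 42.0 q1,q7 [ 0.33 -0.42]
```

View pics/m12.png

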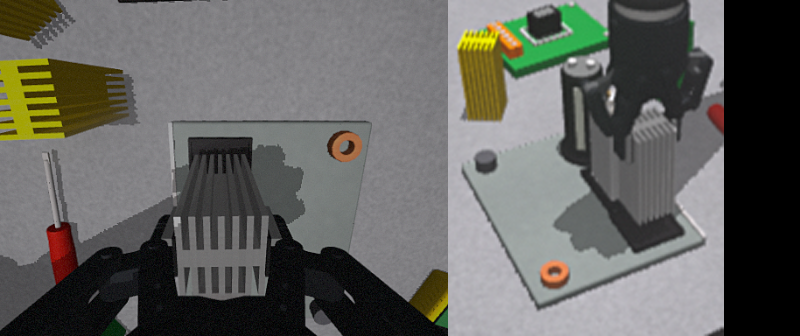

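The heat sink hangs upright over the square holder, so I lower it.

Emit:
move_arm(
  commands=[
    [0,-0.0005,-0.01,0,0,0,255],
    [0,0,-0.008,0,0,0,255],
    [0,0,-0.005,0,0,0,255],
    [0,0,-0.003,0,0,0,255],
    [0,0,0,0,0,0,255],
    [0,0,0,0,0,0,255],
  ],
)

```text
time: 47.53
eef_pos: [0.5069, 0.09, 0.2645]
ee_rot: [0.673, 0.739, -0.0, -0.0]
force: [-0.3, 0.9, -3.5]
opening: 0.509
grasp_force: 41.9
```

Emit:
move_arm(
  commands=[
    [0,0,-0.0015,0,0,0,255],
    [0,0,0,0,0,0,255],
    [0,0,0,0,0,0,255],
  ],
)

```text
time: 47.78
eef_pos: [0.5069, 0.09, 0.2634]
ee_rot: [0.673, 0.739, 0.0, 0.0]
force: [-0.2, 0.2, -3.4]
opening: 0.513
grasp_force: 41.9
```

Emit:
move_arm(
  commands=[
    [0,0,-0.001,0,0,0,255],
    [0,0,0,0,0,0,255],
    [0,0,0,0,0,0,255],
  ],
)

```text
time: 48.03
eef_pos: [0.507, 0.0901, 0.263]
ee_rot: [0.673, 0.739, 0.0, 0.0]
force: [-2.4, -1.0, 5.7]
opening: 0.51
grasp_force: 42.7
```

Contact at the predicted height. I release it, back up and take a final look.

Emit:
move_arm(
  commands=[
    [0,0,0,0,0,0,100],
    [0,0,0,0,0,0,50],
    [0,0,0,0,0,0,0],
    [0,0,0,0,0,0,0],
    [0,0,0,0,0,0,0],
    [0,0,0.02,0,0,0,0],
    [0,0,0.03,0,0,0,0],
    [0,0,0.03,0,0,0,0],
    [0,0,0.03,0,0,0,0],
    [0,0,0.03,0,0,0,0],
  ],
)

```text
time: 48.87
eef_pos: [0.5066, 0.0901, 0.4035]
ee_rot: [0.673, 0.739, 0.0, -0.0]
force: [0.1, -1.0, 0.6]
opening: 1.001
grasp_force: 0.0
```

Emit:
move_arm(
  commands=[
    [0,0.03,0,0,0,0,0],
    [0,0.03,0,0,0,0,0],
    [0,0.03,0,0,0,0,0],
    [0,0.03,0,0,0,0,0],
    [0,0.03,0,0,0,0,0],
    [0,0.03,0,0,0,0,0],
    [0,0,0,0,0,0,0],
    [0,0,0,0,0,0,0],
    [0,0,0,0,0,0,0],
  ],
)

```text
time: 49.62
eef_pos: [0.507, 0.2694, 0.4019]
ee_rot: [0.674, 0.739, -0.0, 0.0]
force: [0.6, -0.6, 0.2]
opening: 1.001
grasp_force: 0.0
```

```bash
python3 st.py
python3 - <<'E'
from h import *
snap('scene','c13');big('c13','c13b',50,100,370,310,2.5)
E
```

```text
t 49.62 pos [0.507  0.2694 0.4019] psi 95.32 z [-3.0e-04 -1.1e-03 -1.0e+00] F [ 0.6 -0.6  0.2] op 1.001 g 0.0 q1,q7 [ 0.08 -0.71]
```

View pics/c13b.png

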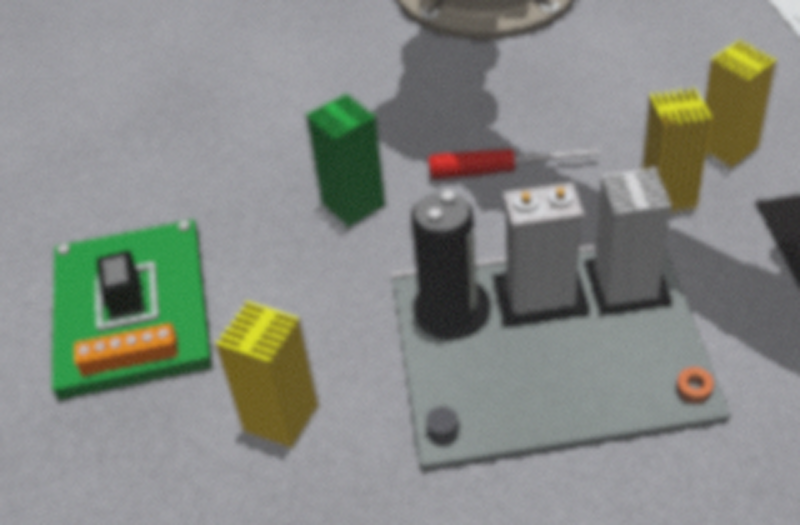

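All three parts are upright in their own holders, at (443,265), (540,250) and (635,240). The relay is inside the white rim at (120,285), and nothing has tipped. Handing in.

```bash
python3 -c "
from h import *
print(order.finish_job())"
```

```text
the job is handed in; nothing more can be done
None
```

The relay lies flat in the fixture pocket, long side along the pocket's. All three tall parts are back upright and fully down in their own holders. I handed the job in at about 50 s with nothing tipped; the hand-in returned no verdict.

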